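Open the air valves, feel for the one that binds

TASK

Open up the compressed air for the bays: swing each of the three red lever valves on the manifold round from closed to fully open, feeling for binding all the way. A little steady drag is fine, but one of the three binds part-way, its resistance climbing and climbing: do not force it, swing that lever back until it is fully closed and leave it so, with the other two fully open. Try all three, pushing with the fingertips rather than clamping the levers and never with more than 20 N, and leave the mug, the brush and the stem tool beside it where they are.

Things in the scene. Friction and masses are not known exactly. Their poses are not given: they have to be found in the camera images.
- manifold: compressed-air manifold screwed to the counter: aluminium bar 40 x 400 x 40 mm along its y; on its -x side three alike chrome ball valves 140 mm apart (left, mid, right from +y to -y), each with a brass coupler along -x and a red lever on an upright stem. Origin on the counter under the mid stem; bar 65 mm behind it (+x). Near the levers all but the 19 mm stems is lower than 66 mm.
- regulator (a point): top of the black knob of the pressure regulator fixed at the manifold's -y end, 42 mm across, 130 mm above the counter: the only tall part of the manifold, 137 mm from the right valve's stem.
- lever_left (a joint): angle of the left (+y) valve's lever, rad: 0 fully closed (lever across its outlet pipe, pointing along the manifold's +y), 1.571 fully open (in line with the pipe, pointing along the manifold's -x over the coupler). Opens anticlockwise seen from above; firm stop at both ends; stays where left. Found roughly closed, 0 to 0.3.
- lever_left_pivot (a point): fixed point on the left (+y) valve's upright stem axis, 94 mm above the counter. A sound valve needs a steady 2 to 7 N at mid sleeve while it moves, perhaps picking up some drag part-way that then stays steady. The one that binds starts as light, then from somewhere between 0.5 and 0.8 rad the push climbs 5 to 9 N per 0.1 rad without levelling off, and springs back a little. It looks no different.
- lever_left_sleeve (a point): middle of the left (+y) lever's red vinyl sleeve, 75 mm out from the pivot and level with it, 94 mm above the counter; moves with the lever, its y axis points outward along the lever. The sleeve is 20 mm wide, 16 mm high (86 to 102 mm above the counter) and runs from 40 to 108 mm from the pivot.
- lever_mid (a joint): angle of the middle valve's lever, rad: 0 fully closed (lever across its outlet pipe, pointing along the manifold's +y), 1.571 fully open (in line with the pipe, pointing along the manifold's -x over the coupler). Opens anticlockwise seen from above; firm stop at both ends; stays where left. Found roughly closed, 0 to 0.3.
- lever_mid_pivot (a point): fixed point on the middle valve's upright stem axis, 94 mm above the counter. A sound valve needs a steady 2 to 7 N at mid sleeve while it moves, perhaps picking up some drag part-way that then stays steady. The one that binds starts as light, then from somewhere between 0.5 and 0.8 rad the push climbs 5 to 9 N per 0.1 rad without levelling off, and springs back a little. It looks no different.
- lever_mid_sleeve (a point): middle of the middle lever's red vinyl sleeve, 75 mm out from the pivot and level with it, 94 mm above the counter; moves with the lever, its y axis points outward along the lever. The sleeve is 20 mm wide, 16 mm high (86 to 102 mm above the counter) and runs from 40 to 108 mm from the pivot.
- lever_right (a joint): angle of the right (-y) valve's lever, rad: 0 fully closed (lever across its outlet pipe, pointing along the manifold's +y), 1.571 fully open (in line with the pipe, pointing along the manifold's -x over the coupler). Opens anticlockwise seen from above; firm stop at both ends; stays where left. Found roughly closed, 0 to 0.3.
- lever_right_pivot (a point): fixed point on the right (-y) valve's upright stem axis, 94 mm above the counter. A sound valve needs a steady 2 to 7 N at mid sleeve while it moves, perhaps picking up some drag part-way that then stays steady. The one that binds starts as light, then from somewhere between 0.5 and 0.8 rad the push climbs 5 to 9 N per 0.1 rad without levelling off, and springs back a little. It looks no different.
- lever_right_sleeve (a point): middle of the right (-y) lever's red vinyl sleeve, 75 mm out from the pivot and level with it, 94 mm above the counter; moves with the lever, its y axis points outward along the lever. The sleeve is 20 mm wide, 16 mm high (86 to 102 mm above the counter) and runs from 40 to 108 mm from the pivot.
- mug: green enamel mug, 82 mm wide, 85 mm tall, standing behind the manifold; origin at its underside's centre.
- stem_tool: chrome T-shaped valve stem tool, about 125 mm long, its cross bar 90 mm, 14 mm thick, lying in front of the manifold; origin under the middle of its shaft, x along the shaft.
- brush: pink plastic dashboard brush, 180 mm long, 40 mm wide, 29 mm tall, lying behind the manifold; origin under its middle, x towards the bristle head.

How it is judged:
By the outcome, as a careful person would: the job done as asked, in the order asked, and still so for the second after the job is handed in, with the robot touching nothing.
It also fails if it takes over 72 s, if anything falls off the work surface, if the arm or the gripper's body presses on something with over 40 N, if the wrist force passes 120 N, or if a joint passes its speed limit or range.

ROBOT

A 6-joint arm with a two-finger parallel gripper is mounted at the origin on the work surface. World frame = base frame: x ahead of the robot, y to its left, z up, the work surface at z = 0. Lengths are in m, angles in rad, forces in N, time in s.
With the tool pointing down it reaches from about 0.3 to 0.875 m from the base axis. Payload 6.4 kg.
Tool frame: the origin (TCP) lies at the very end of the fingers, on their centre line; the grasp point (between the pads) lies 19 mm behind it; z points along the fingers, y is the line along which they close (so a half turn about z gives the same grasp; the last joint's range is limited). The gripper opens to 85 mm and grips with 20 to 120 N. Pads are 22 mm wide; open, the fingers measure 114 mm over their backs; the gripper's body (76 mm by 85 mm) begins 54 mm behind the grasp point. The pads swing forward as they close: fully open they stand 13 mm farther back than shut.
Start: joints at [-1.527, 0.181, 1.607, -0, 1.354, -0.206], TCP at [0.142, -0.557, 0.2] pointing down, gripper open.
Joint ranges: [-2.99, 2.99], [-0.89, 2.07], [0.3, 2.58], [-1.14, 4.28], [0, 2.63], [-3.12, 3.12]. Speed limits (rad/s): [2.57, 2.57, 3.01, 3.14, 3.14, 3.14].

INTERFACE

Orientations are given as a unit quaternion [x, y, z, w].
In Python, from workcell import robot gives the robot as it stands. The module is installed in compiled form; this text tells all that it offers.
- The arm moves only by the tool apply_moves, never from a script. Its argument "targets" is a list of rows, each an object with "gripper": the closure, from 0 (fully open) to 1 (shut); "delta_pos": the shift along the tool's x, y, z scaled (see below), a list of three; "roll": the turn about the tool's z scaled (see below). A call has 1 to 20 rows; each row is the pose to reach, as a shift and turn from the pose commanded when the call began, along the tool's axes at that moment; what a row does not reach only later rows make up. The controller multiplies each number of a shift by 150 mm and each number of a turn by 60 degrees. A row lasts 1/12 s, in which the tool goes at most 41.7 mm and 7.16 degrees, less where a joint would pass 70% of its speed; a pose out of reach is approached as far as the arm can. A call with a number of a shift or a turn outside -1 to 1 is refused whole. A call with a gripper value outside its range is refused whole. The fingers move at their own pace and stop on an object; "squeeze" is the grip in N (left out, the last holds). Time passes only in rows, so rows that repeat a pose let the fingers close. It gives the time, the measured TCP pose, the force, the opening and the grip force at its end, in the units of the state.
- robot.read_state(): the state, without advancing time (a new reading comes with each control period).
- robot.camera(name): name is "scene" or "top" or "wrist"; returns (picture, depth): 384x512x3 uint8, red, green, blue; 384x512 float32, m along the optical axis (not along the pixel's ray), 0 where there is no reading.
- robot.calibration(name): a dict with "fx", "fy", "cx", "cy" (pixels), "world_to_cam" (4x4, takes a point from world to camera coordinates). Camera axes: x right, y up, looking along -z (the intrinsics and any distortion apply to the point x, -y, -z); pixel columns grow to the right and rows downward; lengths in m; the calibration is good to about 2 mm. A picture is of the moment at which its call begins: read the wrist's pose just before it. calibration takes no time and is no camera call; for the wrist camera it gives the pose at the moment of the call.
- robot.close_job(): hands the job in; it is judged then, once.
The state is a dict: "time": time; "q": joint angles; "joint_vel": joint speeds; "joint_efforts": joint torques, N m; "position": TCP position; "eef_rot": TCP orientation; "ft_force": force on the tool from outside, world axes, zero at the start; "moment": the same for the moment, N m; "width": finger opening in m; "finger_force": force on a finger pad.
Only numpy, scipy, OpenCV 4.12 (cv2) and the standard library are available. Lean on these libraries where they do the work, as an engineer would, in place of code of your own. Each camera call takes 0.05 s, during which the arm holds its last target. There are 200 camera calls.

## Working session

There is one attempt and no reset: what is moved stays moved. The work goes in short steps, Python scripts to look and compute and a tool call to move; the robot and the scene stay as the last step left them, time stands still between calls to the robot, and variables do not carry over. Pictures are saved under pics/ and viewed, at most 10 in all, crops included, and the job is handed in when it is done.

Besides the shell and the picture viewer there is one more tool, called after ">>>" by a JSON object that holds its "fn" and its "kwargs". apply_moves: Moves the arm, as the interface text tells. Shifts and turns lie within -1 to 1; 1 stands for 150 mm of shift or 60 degrees of turn. Its arguments: {"type":"object","properties":{"targets":{"type":"array"},"squeeze":{"type":"number"}},"required":["targets"]}

```bash
mkdir -p pics
cat > h.py <<'E'
import numpy as np, cv2
from workcell import robot
def ray(cal,u,v):
    W=np.linalg.inv(np.array(cal["world_to_cam"]))
    d=W[:3,:3]@np.array([(u-cal["cx"])/cal["fx"],-(v-cal["cy"])/cal["fy"],-1.])
    return W[:3,3],d
def onz(cal,u,v,z):
    o,d=ray(cal,u,v); return o+d*(z-o[2])/d[2]
E
python3 - <<'E'
from h import *
for n in ("top","scene"):
    im,d=robot.camera(n); cv2.imwrite(f"pics/{n}.png",im[:,:,::-1]); np.save(f"{n}.npy",im); np.save(f"{n}d.npy",d)
    c=robot.calibration(n); print(n,{k:(v if np.isscalar(v) else np.round(v,3).tolist()) for k,v in c.items()})
    hsv=cv2.cvtColor(im,cv2.COLOR_RGB2HSV)
    m=(((hsv[...,0]<6)|(hsv[...,0]>174))&(hsv[...,1]>150)&(hsv[...,2]>70)).astype(np.uint8)
    k,l,s,ce=cv2.connectedComponentsWithStats(m)
    for i in range(1,k):
        if s[i,4]>30:
            ys,xs=np.where(l==i); r=cv2.minAreaRect(np.c_[xs,ys].astype(np.float32))
            print(s[i],ce[i].round(1),[tuple(np.round(onz(c,*ce[i],0.1),3))],np.round(cv2.boxPoints(r),1).tolist())
print(robot.read_state())
E
```

```text
top {'fx': 351.64023581816343, 'fy': 351.64023581816343, 'cx': 256.7533657483379, 'cy': 192.20577152904158, 'world_to_cam': [[-0.013, -0.999, -0.033, 0.029], [0.987, -0.019, 0.162, -0.615], [-0.162, -0.03, 0.986, -0.767], [0.0, 0.0, 0.0, 1.0]]}
[ 51  65  12  26 259] [55.8 77. ] [(np.float64(0.892), np.float64(0.487), np.float64(0.1))] [[49.20000076293945, 89.69999694824219], [51.5, 64.0], [62.099998474121094, 65.0], [59.79999923706055, 90.69999694824219]]
[  5  66  12  26 257] [10.5 78.1] [(np.float64(0.892), np.float64(0.596), np.float64(0.1))] [[4.800000190734863, 90.9000015258789], [6.300000190734863, 65.5], [16.600000381469727, 66.0], [15.100000381469727, 91.5]]
[246 213  31  10 260] [260.7 217.5] [(np.float64(0.552), np.float64(0.01), np.float64(0.1))] [[245.60000610351562, 214.0], [275.70001220703125, 212.39999389648438], [276.20001220703125, 220.89999389648438], [246.10000610351562, 222.5]]
[119 216  30  14 239] [133.7 222.3] [(np.float64(0.546), np.float64(0.287), np.float64(0.1))] [[118.30000305175781, 221.6999969482422], [147.60000610351562, 215.1999969482422], [149.3000030
[... 1257 characters left out ...]
78]]
{'time': 0.1, 'q': array([-1.52731425e+00,  1.81492732e-01,  1.60792623e+00, -3.49497870e-06,
        1.35377262e+00, -2.06325913e-01]), 'joint_vel': array([ 0.00032486, -0.0016514 , -0.00284063, -0.00132249, -0.00016039,
        0.00024041]), 'joint_efforts': array([ 4.74277113e-04, -4.45876515e+01, -3.52237415e+01, -2.60925481e-04,
        4.12605950e-03, -1.75142486e-05]), 'position': array([ 0.14212732, -0.55659268,  0.19955085]), 'eef_rot': array([ 9.92209268e-01,  1.24579810e-01,  6.33216050e-05, -7.96956096e-04]), 'ft_force': array([ 0.26683806, -0.31221026, -0.65423832]), 'moment': array([-0.00496903,  0.00665535,  0.03177679]), 'finger_force': 0.0, 'width': 0.08537758953739988}
```

View pics/top.png

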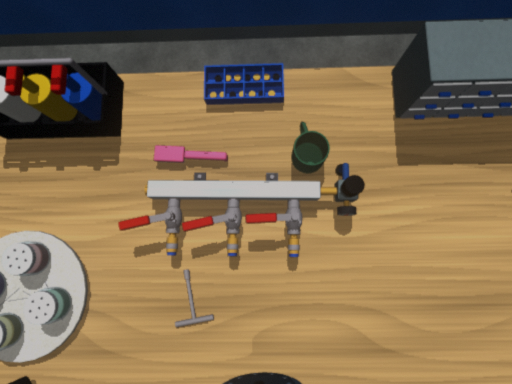

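View pics/scene.png

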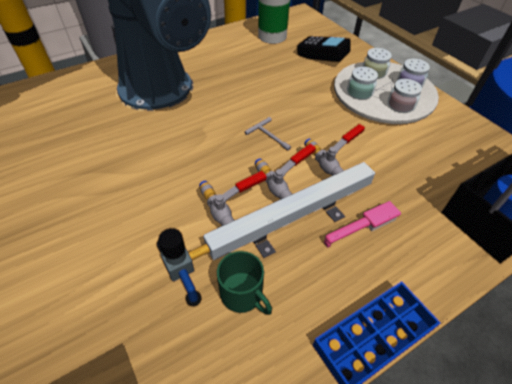

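The top view shows the bar at (148-320, 190). The red levers are at (134,222), (197,223) and (261,217), with stems near (174,215), (233,215) and (293,215). The mug is at (310,150), the brush at (190,155) and the stem tool at (192,300). The scene view agrees with this layout. Next I'll find the pivots and the manifold axis.

Run:
```python
from h import *
im=np.load("top.npy"); c=robot.calibration("top"); d=np.load("topd.npy")
# bar top: bright, low saturation, in window
hsv=cv2.cvtColor(im,cv2.COLOR_RGB2HSV)
m=((hsv[...,1]<40)&(hsv[...,2]>150)).astype(np.uint8); m[:170]=0; m[210:]=0; m[:,:140]=0; m[:,330:]=0
k,l,s,ce=cv2.connectedComponentsWithStats(m); i=1+s[1:,4].argmax(); ys,xs=np.where(l==i)
W=np.linalg.inv(np.array(c["world_to_cam"]))
z=d[ys,xs]; P=np.c_[(xs-c["cx"])/c["fx"]*z,-(ys-c["cy"])/c["fy"]*z,-z]@W[:3,:3].T+W[:3,3]
zt=np.median(P[:,2]); P=np.array([onz(c,u,v,zt) for u,v in zip(xs,ys)])
r=cv2.minAreaRect(P[:,:2].astype(np.float32)); print("bar z",zt,s[i],r)
(cx,cy),sz,a=r
bx=cv2.boxPoints(r); e=max((bx[1]-bx[0],bx[2]-bx[1]),key=np.linalg.norm); e/=np.linalg.norm(e); e*=np.sign(e[1])
yaw=np.arctan2(-e[0],e[1]); ex=np.array([np.cos(yaw),np.sin(yaw)]); ey=np.array([-np.sin(yaw),np.cos(yaw)])
print("yaw",yaw)
org=np.array([cx,cy])-0.065*ex
for k2 in (1,0,-1): print("pivot from bar",org+k2*.14*ey)
for n in ("top","scene"):
    im=np.load(n+".npy"); c=robot.calibration(n); hsv=cv2.cvtColor(im,cv2.COLOR_RGB2HSV)
    m=(((hsv[...,0]<6)|(hsv[...,0]>174))&(hsv[...,1]>150)&(hsv[...,2]>70)).astype(np.uint8)
    k,l,s,ce=cv2.connectedComponentsWithStats(m)
    for i in range(1,k):
        if s[i,4]<100 or (n=="top" and s[i,1]<100): continue
        ys,xs=np.where(l==i); Q=np.array([onz(c,u,v,.098)[:2] for u,v in zip(xs,ys)])
        q=Q.mean(0); v=np.linalg.svd(Q-q)[2][0]; v*=np.sign(v[1])
        ang=np.arctan2(-v[0],v[1])-yaw
        print(n,"sleeve",q.round(4),"ang",ang.round(3),"pivot",(q-.075*v).round(4),"len",np.ptp((Q-q)@v).round(3))
```

```text
bar z 0.06415027456571964 [ 147  180  173   18 2768] ((0.6235361695289612, 0.07431726157665253), (0.39609473943710327, 0.03757026046514511), 88.50048065185547)
yaw -0.026171595
pivot from bar [0.56222203 0.21597028]
pivot from bar [0.55855843 0.07601822]
pivot from bar [ 0.55489482 -0.06393384]
top sleeve [0.5525 0.0097] ang 0.06 pivot [ 0.555  -0.0653] len 0.065
top sleeve [0.5465 0.2873] ang 0.231 pivot [0.5618 0.2138] len 0.065
top sleeve [0.5425 0.148 ] ang 0.244 pivot [0.5586 0.0748] len 0.066
scene sleeve [0.5471 0.2846] ang 0.273 pivot [0.5655 0.2119] len 0.072
scene sleeve [0.5428 0.1457] ang 0.281 pivot [0.5618 0.0732] len 0.068
scene sleeve [0.5533 0.0078] ang 0.097 pivot [ 0.5586 -0.067 ] len 0.069
```

```bash
cat > plan.py <<'E'
# usage: plan.py 'python list of waypoints' ; keeps commanded pose in cmd.npy (x,y,z,psi)
from h import *
import sys, os, json
YAW=-0.026
PIV=dict(L=(.562,.214),M=(.5587,.0748),R=(.555,-.065))
def tcp(l,th,gap,z=.078,r=.075,side=1):   # side 1: opening push (finger on clockwise side); -1: closing
    p=YAW+th; x=np.array([np.cos(p),np.sin(p)]); u=np.array([-x[1],x[0]])
    return [*(np.array(PIV[l])+side*(.021+gap)*x+r*u),z,p]
def call(wps,z0=None):
    c=np.load("cmd.npy"); co,si=np.cos(c[3]),np.sin(c[3]); R=np.array([[co,si,0],[si,-co,0],[0,0,-1]])
    for w in wps:
        d=R.T@(np.array(w[:3])-c[:3])/.15; print(np.round(d,3).tolist(),"roll",round(-np.degrees(w[3]-c[3])/60,3))
        new=np.r_[c[:3]+R@(np.round(d,3)*.15),c[3]-np.radians(round(-np.degrees(w[3]-c[3])/60,3)*60)]
    np.save("cmd.npy",new)
def rep(th_ref=None):
    s=robot.read_state(); q=s["eef_rot"]; p=2*np.arctan2(q[1],q[0]); f=s["ft_force"]
    x=np.array([np.cos(p),np.sin(p)])
    print("t",round(s["time"],2),"pos",s["position"].round(4),"psi",round(p,4),"Fx_tool",round(f[:2]@x,2),"f",f.round(2),"cmd",np.load("cmd.npy").round(4))
E
python3 - <<'E'
from plan import *
s=robot.read_state(); q=s["eef_rot"]
np.save("cmd.npy",np.r_[s["position"],2*np.arctan2(q[1],q[0])]); rep()
t=np.array(tcp("R",.08,.012)); a=np.r_[s["position"],t[3]]; b=t.copy(); b[2]=.2
for k in (1,2,3,4): call([a+(b-a)*k/4])
call([t]); print(t)
E
```

```text
t 0.1 pos [ 0.1421 -0.5566  0.1996] psi 0.2498 Fx_tool 0.18 f [ 0.27 -0.31 -0.65] cmd [ 0.1421 -0.5566  0.1996  0.2498]
[0.948, -0.736, -0.001] roll 0.187
[0.786, -0.906, -0.0] roll -0.0
[0.786, -0.906, -0.001] roll -0.0
[0.787, -0.906, -0.001] roll -0.0
[-0.0, 0.0, 0.813] roll -0.0
[0.58390387 0.01167181 0.078      0.054     ]
```

>>> {"fn": "apply_moves", "kwargs": {"targets": [{"gripper":1,"delta_pos":[0.948,-0.736,0],"roll":0.187},{"gripper":1,"delta_pos":[0.948,-0.736,0],"roll":0.187},{"gripper":1,"delta_pos":[0.948,-0.736,0],"roll":0.187},{"gripper":1,"delta_pos":[0.948,-0.736,0],"roll":0.187},{"gripper":1,"delta_pos":[0.948,-0.736,0],"roll":0.187}], "squeeze": 40}}

```text
time: 0.52
position: [0.255, -0.4105, 0.1997]
eef_rot: [1.0, 0.028, 0.0, -0.001]
ft_force: [0.0, 0.7, -0.0]
width: 0.0254
finger_force: 0.0
```

>>> {"fn": "apply_moves", "kwargs": {"targets": [{"gripper":1,"delta_pos":[0.786,-0.906,0],"roll":0},{"gripper":1,"delta_pos":[0.786,-0.906,0],"roll":0},{"gripper":1,"delta_pos":[0.786,-0.906,0],"roll":0},{"gripper":1,"delta_pos":[0.786,-0.906,0],"roll":0},{"gripper":1,"delta_pos":[0.786,-0.906,0],"roll":0}]}}

```text
time: 0.93
position: [0.3651, -0.269, 0.2002]
eef_rot: [1.0, 0.029, 0.0, -0.001]
ft_force: [0.8, -0.2, -0.2]
width: -0.0001
finger_force: 0.0
```

>>> {"fn": "apply_moves", "kwargs": {"targets": [{"gripper":1,"delta_pos":[0.786,-0.906,0],"roll":0},{"gripper":1,"delta_pos":[0.786,-0.906,0],"roll":0},{"gripper":1,"delta_pos":[0.786,-0.906,0],"roll":0},{"gripper":1,"delta_pos":[0.786,-0.906,0],"roll":0},{"gripper":1,"delta_pos":[0.786,-0.906,0],"roll":0}]}}

```text
time: 1.35
position: [0.4756, -0.1269, 0.2003]
eef_rot: [1.0, 0.029, 0.001, -0.001]
ft_force: [0.2, -0.8, 1.3]
width: -0.0001
finger_force: 0.0
```

>>> {"fn": "apply_moves", "kwargs": {"targets": [{"gripper":1,"delta_pos":[0.786,-0.906,0],"roll":0},{"gripper":1,"delta_pos":[0.786,-0.906,0],"roll":0},{"gripper":1,"delta_pos":[0.786,-0.906,0],"roll":0},{"gripper":1,"delta_pos":[0.786,-0.906,0],"roll":0},{"gripper":1,"delta_pos":[0.786,-0.906,0],"roll":0},{"gripper":1,"delta_pos":[0.786,-0.906,0],"roll":0}]}}

```text
time: 1.85
position: [0.585, 0.0138, 0.1997]
eef_rot: [1.0, 0.029, -0.0, -0.0]
ft_force: [-0.6, -0.7, 0.9]
width: -0.0003
finger_force: 0.0
```

>>> {"fn": "apply_moves", "kwargs": {"targets": [{"gripper":1,"delta_pos":[0,0,0.4],"roll":0},{"gripper":1,"delta_pos":[0,0,0.6],"roll":0},{"gripper":1,"delta_pos":[0,0,0.813],"roll":0},{"gripper":1,"delta_pos":[0,0,0.813],"roll":0},{"gripper":1,"delta_pos":[0,0,0.813],"roll":0},{"gripper":1,"delta_pos":[0,0,0.813],"roll":0}]}}

```text
time: 2.35
position: [0.585, 0.01, 0.0806]
eef_rot: [1.0, 0.027, 0.001, 0.0]
ft_force: [-0.5, -0.1, 0.1]
width: 0.0004
finger_force: 0.0
```

Run:
```python
from plan import *
rep(); im,_=robot.camera("scene"); cv2.imwrite("pics/s2.png",cv2.resize(im[90:250,180:400,::-1],None,fx=3,fy=3)); rep()
```

```text
t 2.35 pos [0.585  0.01   0.0806] psi 0.0531 Fx_tool -0.49 f [-0.49 -0.07  0.08] cmd [0.584  0.0117 0.0781 0.054 ]
t 2.4 pos [0.586  0.01   0.0816] psi 0.0533 Fx_tool 0.48 f [ 0.52 -0.66  0.43] cmd [0.584  0.0117 0.0781 0.054 ]
```

View pics/s2.png

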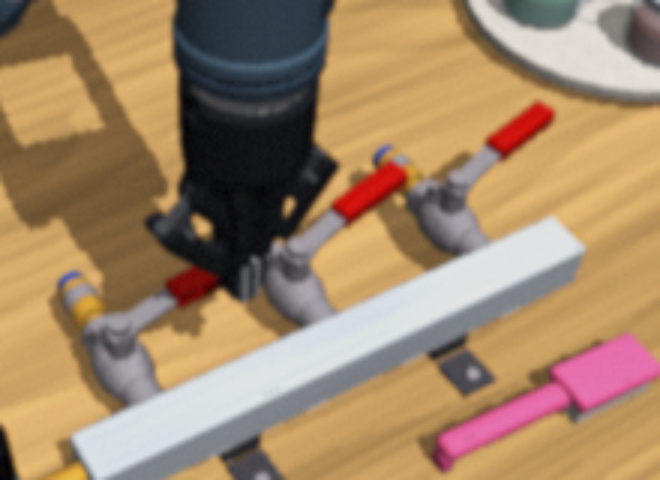

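Run:
```python
from plan import *
call([tcp("R",.08,.004)]+[tcp("R",t,0) for t in np.arange(.1,.46,.05)])
```

```text
[-0.054, 0.0, 0.0] roll -0.0
[-0.09, -0.002, 0.0] roll -0.019
[-0.116, -0.008, 0.0] roll -0.067
[-0.141, -0.013, 0.0] roll -0.115
[-0.167, -0.016, 0.0] roll -0.162
[-0.193, -0.018, 0.0] roll -0.21
[-0.219, -0.019, 0.0] roll -0.258
[-0.245, -0.018, 0.0] roll -0.306
[-0.271, -0.016, 0.0] roll -0.353
```

>>> {"fn": "apply_moves", "kwargs": {"targets": [{"gripper":1,"delta_pos":[-0.054,0,0],"roll":0},{"gripper":1,"delta_pos":[-0.09,-0.002,0],"roll":-0.019},{"gripper":1,"delta_pos":[-0.116,-0.008,0],"roll":-0.067},{"gripper":1,"delta_pos":[-0.141,-0.013,0],"roll":-0.115},{"gripper":1,"delta_pos":[-0.167,-0.016,0],"roll":-0.162},{"gripper":1,"delta_pos":[-0.193,-0.018,0],"roll":-0.21},{"gripper":1,"delta_pos":[-0.219,-0.019,0],"roll":-0.258},{"gripper":1,"delta_pos":[-0.245,-0.018,0],"roll":-0.306},{"gripper":1,"delta_pos":[-0.271,-0.016,0],"roll":-0.353}]}}

```text
time: 3.15
position: [0.5431, 0.0113, 0.0799]
eef_rot: [0.977, 0.212, 0.001, 0.0]
ft_force: [-0.1, 0.3, -0.6]
width: 0.0
finger_force: 0.0
```

Run:
```python
from plan import *
rep(); 
call([tcp("R",t,0) for t in (.475,.5,.525,.55)])
call([tcp("R",t,0) for t in (.575,.6,.625,.65)])
```

```text
t 3.15 pos [0.5431 0.0113 0.0799] psi 0.4275 Fx_tool 0.04 f [-0.08  0.28 -0.59] cmd [0.5432 0.0119 0.0781 0.4236]
[-0.012, -0.004, 0.0] roll -0.024
[-0.025, -0.007, 0.0] roll -0.048
[-0.037, -0.009, 0.0] roll -0.072
[-0.05, -0.012, 0.0] roll -0.096
[-0.013, -0.003, 0.0] roll -0.024
[-0.025, -0.006, 0.0] roll -0.048
[-0.038, -0.009, 0.0] roll -0.071
[-0.051, -0.011, 0.0] roll -0.095
```

Run:
```python
from plan import *
im,_=robot.camera("scene"); cv2.imwrite("pics/s3.png",cv2.resize(im[90:250,180:400,::-1],None,fx=3,fy=3))
im,_=robot.camera("top"); cv2.imwrite("pics/s3t.png",cv2.resize(im[140:300,120:340,::-1],None,fx=3,fy=3))
```

```text
(no output)
```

View pics/s3.png

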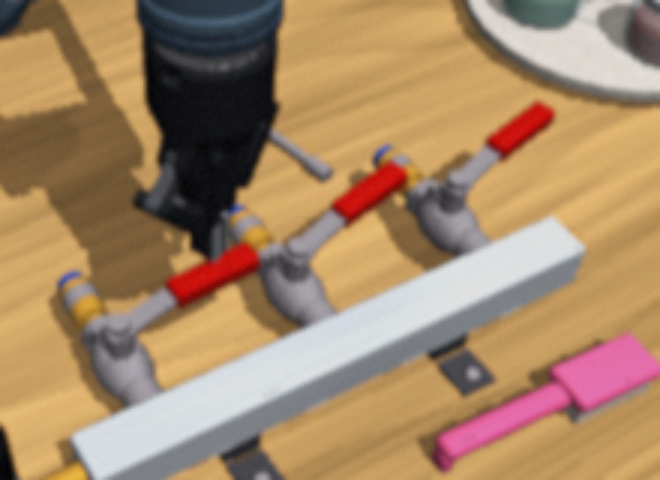

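Run:
```python
from plan import *
rep()
c=robot.calibration("scene")
for p in [(.585,.010,.081),(.5431,.0113,.08),(.543,.011,.12)]:
    q=np.array(c["world_to_cam"])@np.r_[p,1]; u=c["cx"]+c["fx"]*q[0]/-q[2]; v=c["cy"]-c["fy"]*q[1]/-q[2]
    print(p,((u-180)*3,(v-90)*3))
```

```text
t 3.25 pos [0.5428 0.0113 0.0797] psi 0.4251 Fx_tool 0.32 f [ 0.06  0.64 -0.11] cmd [0.5282 0.0081 0.0781 0.6237]
(0.585, 0.01, 0.081) (np.float64(240.03705136061052), np.float64(318.6239482613413))
(0.5431, 0.0113, 0.08) (np.float64(209.60544124434045), np.float64(278.4033215700624))
(0.543, 0.011, 0.12) (np.float64(209.31565742094847), np.float64(238.93872862053803))
```

View pics/s3t.png

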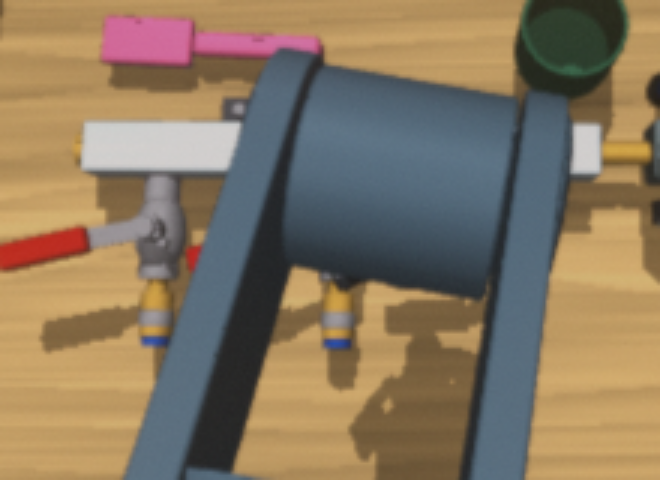

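Run:
```python
from plan import *
im,d=robot.camera("scene"); c=robot.calibration("scene"); W=np.linalg.inv(np.array(c["world_to_cam"]))
v,u=np.mgrid[0:384,0:512]; P=np.stack([(u-c["cx"])/c["fx"]*d,-(v-c["cy"])/c["fy"]*d,-d],-1)@W[:3,:3].T+W[:3,3]
s=robot.read_state()["position"]
m=(d>0)&(np.hypot(P[...,0]-s[0],P[...,1]-s[1])<.03)&(P[...,2]>.07)&(P[...,2]<.16)
red=(im[...,0]>100)&(im[...,1]<60)
for n,mm in (("finger",m&~red),("redanywhere",red&(P[...,2]>.05)&(P[...,2]<.13)&(P[...,0]<.65))):
    p=P[mm]; print(n,len(p))
    z=np.sort(p[:,2]); print(np.percentile(z,[0,2,10,25,50,90,100]).round(4))
p=P[m&~red]; p=p[p[:,2].argsort()]; print(p[:25].round(3).tolist()); rep()
```

```text
finger 182
[0.0893 0.0989 0.1121 0.123  0.1325 0.1564 0.1598]
redanywhere 705
[0.087  0.0903 0.0942 0.0985 0.1011 0.1026 0.1137]
[[0.56, 0.006, 0.089], [0.56, 0.016, 0.09], [0.56, 0.011, 0.09], [0.543, -0.007, 0.099], [0.542, -0.009, 0.099], [0.54, 0.031, 0.099], [0.542, 0.001, 0.1], [0.541, 0.005, 0.1], [0.541, -0.011, 0.1], [0.543, 0.04, 0.1], [0.543, -0.014, 0.1], [0.547, 0.04, 0.101], [0.543, -0.005, 0.101], [0.542, 0.01, 0.101], [0.543, -0.016, 0.101], [0.544, -0.003, 0.102], [0.546, 0.001, 0.103], [0.547, -0.014, 0.104], [0.552, 0.006, 0.112], [0.554, 0.007, 0.114], [0.552, 0.006, 0.115], [0.553, 0.008, 0.115], [0.554, 0.012, 0.117], [0.553, 0.015, 0.117], [0.552, 0.018, 0.118]]
t 3.3 pos [0.5433 0.0113 0.0796] psi 0.4231 Fx_tool 0.3 f [0.29 0.09 0.25] cmd [0.5282 0.0081 0.0781 0.6237]
```

Run:
```python
from plan import *
np.save("cmd.npy",tcp("R",.45,0))
call([tcp("R",.45,0,.1),tcp("R",.08,.012,.1),tcp("R",.08,.012,.07)])
```

```text
[0.0, 0.0, -0.147] roll -0.0
[0.246, 0.113, -0.147] roll 0.353
[0.246, 0.113, 0.053] roll 0.353
```

>>> {"fn": "apply_moves", "kwargs": {"targets": [{"gripper":1,"delta_pos":[0,0,-0.147],"roll":0},{"gripper":1,"delta_pos":[0,0,-0.147],"roll":0},{"gripper":1,"delta_pos":[0.246,0.113,-0.147],"roll":0.353},{"gripper":1,"delta_pos":[0.246,0.113,-0.147],"roll":0.353},{"gripper":1,"delta_pos":[0.246,0.113,-0.147],"roll":0.353},{"gripper":1,"delta_pos":[0.246,0.113,-0.147],"roll":0.353},{"gripper":1,"delta_pos":[0.246,0.113,0.053],"roll":0.353},{"gripper":1,"delta_pos":[0.246,0.113,0.053],"roll":0.353},{"gripper":1,"delta_pos":[0.246,0.113,0.053],"roll":0.353}]}}

```text
time: 4.05
position: [0.5819, 0.0114, 0.0692]
eef_rot: [1.0, 0.028, -0.002, -0.0]
ft_force: [0.5, -1.0, 0.0]
width: 0.0002
finger_force: 0.0
```

```bash
cat > tip.py <<'E'
from plan import *
im,d=robot.camera("scene"); c=robot.calibration("scene"); W=np.linalg.inv(np.array(c["world_to_cam"]))
v,u=np.mgrid[0:384,0:512]; P=np.stack([(u-c["cx"])/c["fx"]*d,-(v-c["cy"])/c["fy"]*d,-d],-1)@W[:3,:3].T+W[:3,3]
s=robot.read_state()["position"]; rep()
m=(d>0)&(np.hypot(P[...,0]-s[0],P[...,1]-s[1])<.022)&(P[...,2]>.02)&(P[...,2]<.16)&~((im[...,0]>100)&(im[...,1]<60))
p=P[m]; p=p[p[:,2].argsort()]; print(p[:16].round(3).tolist())
E
python3 - <<'E'
from tip import *
cv2.imwrite("pics/s4.png",cv2.resize(im[130:210,210:320,::-1],None,fx=5,fy=5))
E
```

```text
t 4.1 pos [0.5831 0.0112 0.0705] psi 0.0558 Fx_tool -0.31 f [-0.31 -0.02  1.55] cmd [0.5839 0.0117 0.07   0.0543]
[[0.599, -0.001, 0.062], [0.601, 0.0, 0.064], [0.602, 0.012, 0.064], [0.604, 0.004, 0.064], [0.602, 0.01, 0.064], [0.603, 0.006, 0.064], [0.603, 0.002, 0.064], [0.604, 0.013, 0.065], [0.601, 0.003, 0.065], [0.602, 0.019, 0.065], [0.602, 0.014, 0.065], [0.601, 0.007, 0.065], [0.605, 0.008, 0.066], [0.604, 0.015, 0.066], [0.603, 0.004, 0.066], [0.587, 0.004, 0.1]]
```

View pics/s4.png

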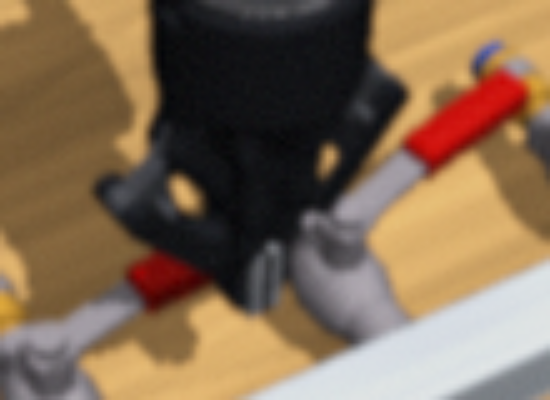

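Run:
```python
from tip import *
for uu,vv in ((261,190),(261,192),(263,188),(261,186),(261,182)):
    o,r=ray(c,uu,vv)
    print((uu,vv),im[vv,uu],"P",P[vv,uu].round(3),[(x,(o+r*(x-o[0])/r[0]).round(3).tolist()) for x in (.583,.594)])
o,r=ray(c,261,192.4)
idx=np.argwhere(m&(P[...,2]<.09)); print(idx.min(0),idx.max(0))
for n in (0,): 
    w,wd=robot.camera("wrist"); cv2.imwrite("pics/w1.png",w[:,:,::-1])
```

```text
t 4.15 pos [0.584  0.011  0.0713] psi 0.0553 Fx_tool 0.15 f [ 0.2  -0.83  0.48] cmd [0.5839 0.0117 0.07   0.0543]
[[0.602, 0.007, 0.063], [0.605, 0.017, 0.063], [0.603, 0.004, 0.063], [0.6, 0.003, 0.064], [0.602, 0.021, 0.064], [0.602, 0.015, 0.064], [0.602, 0.005, 0.064], [0.605, 0.01, 0.064], [0.604, 0.018, 0.065], [0.602, 0.024, 0.065], [0.601, 0.008, 0.065], [0.603, 0.011, 0.065], [0.602, 0.009, 0.065], [0.602, -0.0, 0.065], [0.604, 0.008, 0.065], [0.602, 0.019, 0.065]]
(261, 190) [88 92 97] P [0.594 0.006 0.113] [(0.583, [0.583, 0.013, 0.097]), (0.594, [0.594, 0.006, 0.112])]
(261, 192) [107 102  95] P [0.594 0.006 0.106] [(0.583, [0.583, 0.013, 0.09]), (0.594, [0.594, 0.006, 0.106])]
(263, 188) [58 60 62] P [0.594 0.01  0.116] [(0.583, [0.583, 0.018, 0.1]), (0.594, [0.594, 0.01, 0.116])]
(261, 186) [90 94 98] P [0.594 0.005 0.124] [(0.583, [0.583, 0.013, 0.109]), (0.594, [0.594, 0.005, 0.124])]
(261, 182) [64 66 70] P [0.594 0.005 0.136] [(0.583, [0.583, 0.012, 0.121]), (0.594, [0.594, 0.005, 0.136])]
[204 260] [209 270]
```

View pics/w1.png

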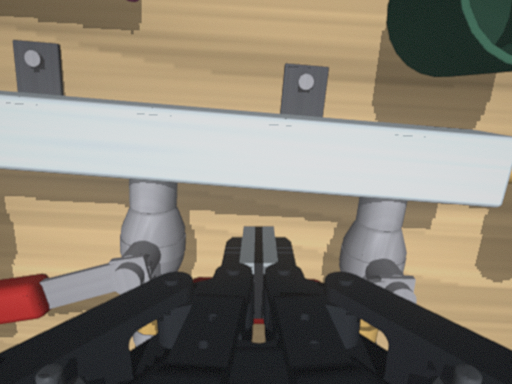

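The camera depth puts the real fingertip about 34 mm above the reported TCP: the tip is at z≈0.105 while the state says 0.071. So the first sweep passed just over the lever without touching it. I'll go lower and check by camera.

>>> {"fn": "apply_moves", "kwargs": {"targets": [{"gripper":1,"delta_pos":[0,0,0.06],"roll":0},{"gripper":1,"delta_pos":[0,0,0.12],"roll":0},{"gripper":1,"delta_pos":[0,0,0.16],"roll":0},{"gripper":1,"delta_pos":[0,0,0.16],"roll":0}]}}

```text
time: 4.53
position: [0.5822, 0.0113, 0.0445]
eef_rot: [1.0, 0.027, -0.002, -0.0]
ft_force: [-0.6, 0.5, 0.7]
width: 0.0001
finger_force: 0.0
```

```bash
sed -i 's/z=.078/z=.046/' plan.py
python3 - <<'E'
from tip import *
for vv in range(186,212,2): print(vv,[P[vv,uu].round(3).tolist() for uu in (259,262)])
np.save("cmd.npy",tcp("R",.08,.012))
call([tcp("R",.08,t) for t in (.008,.004,0)]+[tcp("R",t,0) for t in (.1,.12,.15)])
E
```

```text
t 4.58 pos [0.5827 0.0112 0.0452] psi 0.0541 Fx_tool 0.01 f [-0.    0.21 -0.51] cmd [0.5839 0.0117 0.07   0.0543]
[[0.603, 0.018, 0.063], [0.6, 0.008, 0.064], [0.601, 0.003, 0.064], [0.604, 0.008, 0.064], [0.603, 0.006, 0.064], [0.602, 0.014, 0.064], [0.604, 0.013, 0.065], [0.603, 0.011, 0.065], [0.602, 0.019, 0.065], [0.602, 0.004, 0.065], [0.602, 0.009, 0.065], [0.604, 0.015, 0.067], [0.59, 0.005, 0.074], [0.587, 0.004, 0.075], [0.592, 0.004, 0.08], [0.593, 0.01, 0.08]]
186 [[0.595, 0.0, 0.129], [0.595, 0.007, 0.124]]
188 [[0.595, 0.0, 0.123], [0.595, 0.007, 0.118]]
190 [[0.595, 0.0, 0.117], [0.595, 0.008, 0.112]]
192 [[0.591, 0.003, 0.104], [0.595, 0.008, 0.106]]
194 [[0.591, 0.003, 0.098], [0.595, 0.008, 0.1]]
196 [[0.591, 0.003, 0.092], [0.593, 0.009, 0.091]]
198 [[0.591, 0.004, 0.086], [0.593, 0.01, 0.084]]
200 [[0.592, 0.004, 0.08], [0.544, 0.044, 0.002]]
202 [[0.545, 0.034, 0.002], [0.965, -0.243, 0.645]]
204 [[0.549, 0.032, 0.0], [0.551, 0.039, -0.002]]
206 [[0.552, 0.03, -0.002], [0.557, 0.035, -0.0]]
208 [[0.559, 0.026, 0.001], [0.602, 0.004, 0.065]]
210 [[0.604, -0.004, 0.066], [0.607, 0.001, 0.066]]
[-0.027, 0.0, 0.0] roll -0.0
[-0.053, -0.0, 0.0] roll -0.0
[-0.08, -0.0, 0.0] roll -0.0
[-0.09, -0.003, 0.0] roll -0.019
[-0.1, -0.005, 0.0] roll -0.038
[-0.115, -0.009, 0.0] roll -0.067
```

>>> {"fn": "apply_moves", "kwargs": {"targets": [{"gripper":1,"delta_pos":[-0.027,0,0],"roll":0},{"gripper":1,"delta_pos":[-0.053,0,0],"roll":0},{"gripper":1,"delta_pos":[-0.08,0,0],"roll":0},{"gripper":1,"delta_pos":[-0.09,-0.003,0],"roll":-0.019},{"gripper":1,"delta_pos":[-0.1,-0.005,0],"roll":-0.038},{"gripper":1,"delta_pos":[-0.115,-0.009,0],"roll":-0.067}]}}

```text
time: 5.08
position: [0.5669, 0.0115, 0.0469]
eef_rot: [0.998, 0.063, 0.001, 0.0]
ft_force: [2.1, 0.1, -0.8]
width: 0.0001
finger_force: 1.0
```

Run:
```python
from plan import *
rep()
call([tcp("R",t,0) for t in np.arange(.19,.48,.04)])
```

```text
t 5.08 pos [0.5669 0.0115 0.0469] psi 0.1261 Fx_tool 2.11 f [ 2.11  0.13 -0.8 ] cmd [0.5666 0.0121 0.046  0.1242]
[-0.02, -0.005, 0.0] roll -0.038
[-0.041, -0.009, 0.0] roll -0.076
[-0.061, -0.013, 0.0] roll -0.114
[-0.082, -0.016, 0.0] roll -0.153
[-0.102, -0.017, 0.0] roll -0.191
[-0.123, -0.019, 0.0] roll -0.229
[-0.144, -0.019, 0.0] roll -0.267
[-0.165, -0.018, 0.0] roll -0.305
```

>>> {"fn": "apply_moves", "kwargs": {"targets": [{"gripper":1,"delta_pos":[-0.02,-0.005,0],"roll":-0.038},{"gripper":1,"delta_pos":[-0.041,-0.009,0],"roll":-0.076},{"gripper":1,"delta_pos":[-0.061,-0.013,0],"roll":-0.114},{"gripper":1,"delta_pos":[-0.082,-0.016,0],"roll":-0.153},{"gripper":1,"delta_pos":[-0.102,-0.017,0],"roll":-0.191},{"gripper":1,"delta_pos":[-0.123,-0.019,0],"roll":-0.229},{"gripper":1,"delta_pos":[-0.144,-0.019,0],"roll":-0.267},{"gripper":1,"delta_pos":[-0.165,-0.018,0],"roll":-0.305}]}}

```text
time: 5.75
position: [0.5417, 0.0117, 0.0468]
eef_rot: [0.975, 0.221, 0.001, -0.0]
ft_force: [1.4, 2.9, 0.4]
width: 0.0001
finger_force: 1.1
```

```bash
cat >> plan.py <<'E'
def go(l,ends,n=4,side=1):  # print one call per end angle, all relative to successive cmds
    a=np.load("cmd.npy")[3]-YAW
    for e in ends: print("->",e); call([tcp(l,t,0,side=side) for t in np.linspace(a,e,n+1)[1:]]); a=e
E
python3 - <<'E'
from plan import *
rep()
go("R",[.57,.65,.73,.81,.89,.97,1.05])
E
```

```text
t 5.75 pos [0.5417 0.0117 0.0468] psi 0.4467 Fx_tool 2.52 f [1.4  2.91 0.36] cmd [0.5417 0.0117 0.046  0.4436]
-> 0.57
[-0.012, -0.003, 0.0] roll -0.024
[-0.025, -0.007, 0.0] roll -0.048
[-0.037, -0.009, 0.0] roll -0.072
[-0.05, -0.012, 0.0] roll -0.096
-> 0.65
[-0.01, -0.002, 0.0] roll -0.019
[-0.02, -0.005, 0.0] roll -0.038
[-0.031, -0.007, 0.0] roll -0.057
[-0.041, -0.009, 0.0] roll -0.076
-> 0.73
[-0.01, -0.003, 0.0] roll -0.019
[-0.02, -0.005, 0.0] roll -0.039
[-0.03, -0.008, 0.0] roll -0.058
[-0.04, -0.01, 0.0] roll -0.077
-> 0.81
[-0.01, -0.003, 0.0] roll -0.019
[-0.02, -0.005, 0.0] roll -0.038
[-0.03, -0.007, 0.0] roll -0.057
[-0.041, -0.009, 0.0] roll -0.076
-> 0.89
[-0.01, -0.003, 0.0] roll -0.019
[-0.02, -0.006, 0.0] roll -0.038
[-0.03, -0.008, 0.0] roll -0.057
[-0.04, -0.01, 0.0] roll -0.076
-> 0.97
[-0.01, -0.003, 0.0] roll -0.02
[-0.02, -0.005, 0.0] roll -0.039
[-0.03, -0.007, 0.0] roll -0.058
[-0.04, -0.01, 0.0] roll -0.077
-> 1.05
[-0.01, -0.002, 0.0] roll -0.019
[-0.02, -0.005, 0.0] roll -0.038
[-0.031, -0.007, 0.0] roll -0.057
[-0.041, -0.009, 0.0] roll -0.076
```

>>> {"fn": "apply_moves", "kwargs": {"targets": [{"gripper":1,"delta_pos":[-0.012,-0.003,0],"roll":-0.024},{"gripper":1,"delta_pos":[-0.025,-0.007,0],"roll":-0.048},{"gripper":1,"delta_pos":[-0.037,-0.009,0],"roll":-0.072},{"gripper":1,"delta_pos":[-0.05,-0.012,0],"roll":-0.096}]}}

```text
time: 6.08
position: [0.5347, 0.0104, 0.0469]
eef_rot: [0.963, 0.27, 0.001, -0.0]
ft_force: [3.9, 4.5, -3.0]
width: 0.0001
finger_force: 3.0
```

>>> {"fn": "apply_moves", "kwargs": {"targets": [{"gripper":1,"delta_pos":[-0.01,-0.002,0],"roll":-0.019},{"gripper":1,"delta_pos":[-0.02,-0.005,0],"roll":-0.038},{"gripper":1,"delta_pos":[-0.031,-0.007,0],"roll":-0.057},{"gripper":1,"delta_pos":[-0.041,-0.009,0],"roll":-0.076}]}}

```text
time: 6.42
position: [0.5288, 0.0087, 0.0469]
eef_rot: [0.951, 0.308, 0.001, -0.001]
ft_force: [3.1, 4.7, -1.6]
width: -0.0
finger_force: 3.0
```

>>> {"fn": "apply_moves", "kwargs": {"targets": [{"gripper":1,"delta_pos":[-0.01,-0.002,0],"roll":-0.019},{"gripper":1,"delta_pos":[-0.02,-0.005,0],"roll":-0.038},{"gripper":1,"delta_pos":[-0.03,-0.007,0],"roll":-0.057},{"gripper":1,"delta_pos":[-0.041,-0.009,0],"roll":-0.076}]}}

```text
time: 6.75
position: [0.5228, 0.0064, 0.0469]
eef_rot: [0.938, 0.345, 0.001, -0.001]
ft_force: [2.8, 6.5, -1.1]
width: -0.0002
finger_force: 3.0
```

>>> {"fn": "apply_moves", "kwargs": {"targets": [{"gripper":1,"delta_pos":[-0.01,-0.002,0],"roll":-0.019},{"gripper":1,"delta_pos":[-0.02,-0.005,0],"roll":-0.038}]}}

```text
time: 6.92
position: [0.5199, 0.0051, 0.0469]
eef_rot: [0.931, 0.364, 0.001, -0.001]
ft_force: [2.4, 6.0, -0.1]
width: -0.0001
finger_force: 3.0
```

>>> {"fn": "apply_moves", "kwargs": {"targets": [{"gripper":1,"delta_pos":[-0.01,-0.002,0],"roll":-0.019},{"gripper":1,"delta_pos":[-0.02,-0.005,0],"roll":-0.038},{"gripper":1,"delta_pos":[-0.03,-0.007,0],"roll":-0.057},{"gripper":1,"delta_pos":[-0.041,-0.009,0],"roll":-0.076}]}}

```text
time: 7.25
position: [0.5143, 0.002, 0.0468]
eef_rot: [0.916, 0.401, 0.001, -0.001]
ft_force: [1.6, 7.0, 0.8]
width: 0.0002
finger_force: 3.1
```

>>> {"fn": "apply_moves", "kwargs": {"targets": [{"gripper":1,"delta_pos":[-0.01,-0.002,0],"roll":-0.019},{"gripper":1,"delta_pos":[-0.02,-0.005,0],"roll":-0.038}]}}

```text
time: 7.42
position: [0.5116, 0.0004, 0.0468]
eef_rot: [0.908, 0.419, 0.001, -0.001]
ft_force: [1.5, 7.2, 0.5]
width: -0.0001
finger_force: 3.1
```

>>> {"fn": "apply_moves", "kwargs": {"targets": [{"gripper":1,"delta_pos":[-0.01,-0.002,0],"roll":-0.019},{"gripper":1,"delta_pos":[-0.02,-0.005,0],"roll":-0.038},{"gripper":1,"delta_pos":[-0.03,-0.007,0],"roll":-0.057},{"gripper":1,"delta_pos":[-0.041,-0.009,0],"roll":-0.076}]}}

```text
time: 7.75
position: [0.5063, -0.0033, 0.0468]
eef_rot: [0.891, 0.455, 0.001, -0.001]
ft_force: [-0.0, 8.0, 2.2]
width: -0.0002
finger_force: 3.1
```

>>> {"fn": "apply_moves", "kwargs": {"targets": [{"gripper":1,"delta_pos":[-0.01,-0.002,0],"roll":-0.019},{"gripper":1,"delta_pos":[-0.02,-0.005,0],"roll":-0.038},{"gripper":1,"delta_pos":[-0.03,-0.007,0],"roll":-0.057},{"gripper":1,"delta_pos":[-0.041,-0.009,0],"roll":-0.076}]}}

```text
time: 8.08
position: [0.5014, -0.0074, 0.0468]
eef_rot: [0.872, 0.49, 0.001, -0.001]
ft_force: [0.0, 8.0, 1.9]
width: 0.0
finger_force: 3.2
```

Run:
```python
from plan import *
np.save("cmd.npy",tcp("R",1.05,0)); rep(); print(tcp("R",1.05,0))
s=robot.read_state()
c=np.load("cmd.npy"); c[:2]=s["position"][:2]; c[3]=2*np.arctan2(s["eef_rot"][1],s["eef_rot"][0]); np.save("cmd.npy",c)
go("R",[1.15,1.25,1.35,1.45])
```

```text
t 8.08 pos [ 0.5014 -0.0074  0.0468] psi 1.0237 Fx_tool 6.86 f [0.02 8.02 1.94] cmd [ 0.5019 -0.0081  0.046   1.024 ]
[np.float64(0.5018544204191966), np.float64(-0.008065411470526217), 0.046, 1.024]
-> 1.15
[-0.014, 0.001, 0.0] roll -0.024
[-0.027, -0.002, 0.0] roll -0.048
[-0.04, -0.004, 0.0] roll -0.072
[-0.053, -0.007, 0.0] roll -0.096
-> 1.25
[-0.012, -0.003, 0.0] roll -0.024
[-0.025, -0.006, 0.0] roll -0.048
[-0.038, -0.009, 0.0] roll -0.071
[-0.05, -0.011, 0.0] roll -0.095
-> 1.35
[-0.013, -0.004, 0.0] roll -0.024
[-0.025, -0.007, 0.0] roll -0.048
[-0.038, -0.009, 0.0] roll -0.072
[-0.051, -0.012, 0.0] roll -0.096
-> 1.45
[-0.012, -0.003, 0.0] roll -0.024
[-0.025, -0.006, 0.0] roll -0.048
[-0.038, -0.009, 0.0] roll -0.071
[-0.051, -0.011, 0.0] roll -0.095
```

>>> {"fn": "apply_moves", "kwargs": {"targets": [{"gripper":1,"delta_pos":[-0.013,-0.001,0],"roll":-0.024},{"gripper":1,"delta_pos":[-0.026,-0.004,0],"roll":-0.048},{"gripper":1,"delta_pos":[-0.039,-0.006,0],"roll":-0.072},{"gripper":1,"delta_pos":[-0.052,-0.009,0],"roll":-0.096}]}}

```text
time: 8.42
position: [0.496, -0.0134, 0.0467]
eef_rot: [0.846, 0.533, 0.0, -0.001]
ft_force: [-0.3, 7.5, 2.8]
width: 0.0003
finger_force: 3.3
```

>>> {"fn": "apply_moves", "kwargs": {"targets": [{"gripper":1,"delta_pos":[-0.012,-0.003,0],"roll":-0.024},{"gripper":1,"delta_pos":[-0.025,-0.006,0],"roll":-0.048},{"gripper":1,"delta_pos":[-0.038,-0.009,0],"roll":-0.071},{"gripper":1,"delta_pos":[-0.05,-0.011,0],"roll":-0.095}]}}

```text
time: 8.75
position: [0.4911, -0.0194, 0.0467]
eef_rot: [0.819, 0.575, 0.0, -0.001]
ft_force: [-1.0, 7.1, 2.7]
width: 0.0001
finger_force: 3.4
```

>>> {"fn": "apply_moves", "kwargs": {"targets": [{"gripper":1,"delta_pos":[-0.012,-0.003,0],"roll":-0.024},{"gripper":1,"delta_pos":[-0.025,-0.006,0],"roll":-0.048},{"gripper":1,"delta_pos":[-0.038,-0.009,0],"roll":-0.071},{"gripper":1,"delta_pos":[-0.05,-0.011,0],"roll":-0.095}]}}

```text
time: 9.08
position: [0.4869, -0.026, 0.0466]
eef_rot: [0.789, 0.615, 0.0, -0.001]
ft_force: [-1.4, 7.9, 3.1]
width: -0.0003
finger_force: 3.4
```

>>> {"fn": "apply_moves", "kwargs": {"targets": [{"gripper":1,"delta_pos":[-0.012,-0.003,0],"roll":-0.024},{"gripper":1,"delta_pos":[-0.025,-0.006,0],"roll":-0.048},{"gripper":1,"delta_pos":[-0.038,-0.009,0],"roll":-0.071},{"gripper":1,"delta_pos":[-0.05,-0.011,0],"roll":-0.095}]}}

```text
time: 9.42
position: [0.4835, -0.0329, 0.0466]
eef_rot: [0.757, 0.653, 0.0, -0.001]
ft_force: [-1.6, 7.3, 3.5]
width: -0.0003
finger_force: 3.4
```

Run:
```python
from plan import *
c=np.array(tcp("R",1.45,0)); np.save("cmd.npy",c); rep()
go("R",[1.51,1.55,1.57,1.59,1.61],2)
```

```text
t 9.42 pos [ 0.4835 -0.0329  0.0466] psi 1.423 Fx_tool 7.02 f [-1.63  7.34  3.53] cmd [ 0.4839 -0.0333  0.046   1.424 ]
-> 1.51
[-0.015, -0.004, 0.0] roll -0.029
[-0.03, -0.007, 0.0] roll -0.057
-> 1.55
[-0.01, -0.003, 0.0] roll -0.019
[-0.02, -0.006, 0.0] roll -0.038
-> 1.57
[-0.005, -0.001, 0.0] roll -0.01
[-0.01, -0.002, 0.0] roll -0.02
-> 1.59
[-0.005, -0.002, 0.0] roll -0.009
[-0.01, -0.003, 0.0] roll -0.019
-> 1.61
[-0.005, -0.002, 0.0] roll -0.009
[-0.01, -0.003, 0.0] roll -0.019
```

>>> {"fn": "apply_moves", "kwargs": {"targets": [{"gripper":1,"delta_pos":[-0.015,-0.004,0],"roll":-0.029},{"gripper":1,"delta_pos":[-0.03,-0.007,0],"roll":-0.057}]}}

```text
time: 9.58
position: [0.4817, -0.0372, 0.0467]
eef_rot: [0.737, 0.675, 0.0, -0.001]
ft_force: [-0.3, 6.3, 3.8]
width: -0.0001
finger_force: 3.4
```

>>> {"fn": "apply_moves", "kwargs": {"targets": [{"gripper":1,"delta_pos":[-0.01,-0.003,0],"roll":-0.019}]}}

```text
time: 9.67
position: [0.4812, -0.0388, 0.0466]
eef_rot: [0.731, 0.683, 0.0, -0.001]
ft_force: [-1.1, 6.4, 3.1]
width: 0.0003
finger_force: 3.3
```

>>> {"fn": "apply_moves", "kwargs": {"targets": [{"gripper":1,"delta_pos":[-0.01,-0.003,0],"roll":-0.019}]}}

```text
time: 9.75
position: [0.4807, -0.0402, 0.0467]
eef_rot: [0.724, 0.69, 0.001, -0.001]
ft_force: [-0.6, 6.3, 3.1]
width: -0.0
finger_force: 3.3
```

>>> {"fn": "apply_moves", "kwargs": {"targets": [{"gripper":1,"delta_pos":[-0.005,-0.001,0],"roll":-0.01}]}}

```text
time: 9.83
position: [0.4805, -0.0408, 0.0466]
eef_rot: [0.721, 0.693, 0.001, -0.001]
ft_force: [-1.5, 9.9, 4.5]
width: -0.0001
finger_force: 5.3
```

>>> {"fn": "apply_moves", "kwargs": {"targets": [{"gripper":1,"delta_pos":[-0.003,-0.001,0],"roll":-0.005}]}}

```text
time: 9.92
position: [0.4804, -0.0408, 0.0467]
eef_rot: [0.719, 0.695, 0.001, -0.002]
ft_force: [-0.1, 10.8, 2.9]
width: -0.0004
finger_force: 5.7
```

Run:
```python
from plan import *
im,d=robot.camera("scene"); c=robot.calibration("scene"); hsv=cv2.cvtColor(im,cv2.COLOR_RGB2HSV)
m=(((hsv[...,0]<6)|(hsv[...,0]>174))&(hsv[...,1]>150)&(hsv[...,2]>50)).astype(np.uint8)
k,l,s,ce=cv2.connectedComponentsWithStats(m)
for i in range(1,k):
    if s[i,4]<60: continue
    ys,xs=np.where(l==i); Q=np.array([onz(c,u,v,.098)[:2] for u,v in zip(xs,ys)]); q=Q.mean(0); v=np.linalg.svd(Q-q)[2][0]
    print(q.round(3),"heading-from-+y",round((np.arctan2(-v[0],v[1])-YAW)%np.pi,3),s[i,4])
rep()
```

```text
[0.547 0.285] heading-from-+y 0.274 165
[0.543 0.146] heading-from-+y 0.278 215
[ 0.481 -0.064] heading-from-+y 1.577 241
t 9.97 pos [ 0.4805 -0.0407  0.0467] psi 1.5373 Fx_tool 8.77 f [-0.19  8.78  3.94] cmd [ 0.4797 -0.0449  0.046   1.5842]
```

```bash
cat >> plan.py <<'E'
def sync(z=None):
    s=robot.read_state(); q=s["eef_rot"]; c=np.r_[s["position"],2*np.arctan2(q[1],q[0])]
    if z is not None: c[2]=z
    np.save("cmd.npy",c)
E
python3 - <<'E'
from plan import *
np.save("cmd.npy",tcp("R",1.565,0))
call([tcp("R",1.565,.02),tcp("R",1.565,.02,.15)])
t=tcp("M",.26,.012,.15); c=np.load("cmd.npy"); h=(c+t)/2
call([h]); call([t]); call([tcp("M",.26,.012)])
E
```

```text
[0.133, -0.0, 0.0] roll -0.0
[0.133, -0.0, -0.693] roll -0.0
[0.6, 0.288, -0.0] roll 0.623
[0.651, -0.135, -0.0] roll 0.623
[0.0, -0.0, 0.693] roll 0.0
```

>>> {"fn": "apply_moves", "kwargs": {"targets": [{"gripper":1,"delta_pos":[0.133,0,0],"roll":0},{"gripper":1,"delta_pos":[0.133,0,0],"roll":0},{"gripper":1,"delta_pos":[0.133,0,-0.693],"roll":0},{"gripper":1,"delta_pos":[0.133,0,-0.693],"roll":0},{"gripper":1,"delta_pos":[0.133,0,-0.693],"roll":0},{"gripper":1,"delta_pos":[0.133,0,-0.693],"roll":0}]}}

```text
time: 10.47
position: [0.4854, -0.0243, 0.1563]
eef_rot: [0.719, 0.695, 0.002, 0.005]
ft_force: [0.5, -0.9, 0.8]
width: -0.0001
finger_force: 0.0
```

>>> {"fn": "apply_moves", "kwargs": {"targets": [{"gripper":1,"delta_pos":[0.6,0.288,0],"roll":0.623},{"gripper":1,"delta_pos":[0.6,0.288,0],"roll":0.623},{"gripper":1,"delta_pos":[0.6,0.288,0],"roll":0.623},{"gripper":1,"delta_pos":[0.6,0.288,0],"roll":0.623},{"gripper":1,"delta_pos":[0.6,0.288,0],"roll":0.623},{"gripper":1,"delta_pos":[0.6,0.288,0],"roll":0.623},{"gripper":1,"delta_pos":[0.6,0.288,0],"roll":0.623}]}}

```text
time: 11.05
position: [0.5275, 0.0655, 0.1497]
eef_rot: [0.904, 0.427, -0.001, -0.0]
ft_force: [-0.1, -0.4, 0.3]
width: 0.0003
finger_force: 0.0
```

>>> {"fn": "apply_moves", "kwargs": {"targets": [{"gripper":1,"delta_pos":[0.651,-0.135,0],"roll":0.623},{"gripper":1,"delta_pos":[0.651,-0.135,0],"roll":0.623},{"gripper":1,"delta_pos":[0.651,-0.135,0],"roll":0.623},{"gripper":1,"delta_pos":[0.651,-0.135,0],"roll":0.623},{"gripper":1,"delta_pos":[0.651,-0.135,0],"roll":0.623},{"gripper":1,"delta_pos":[0.651,-0.135,0],"roll":0.623},{"gripper":1,"delta_pos":[0.651,-0.135,0],"roll":0.623}]}}

```text
time: 11.63
position: [0.574, 0.1536, 0.1498]
eef_rot: [0.993, 0.116, -0.0, 0.0]
ft_force: [0.5, 0.2, -0.6]
width: -0.0001
finger_force: 0.0
```

Run:
```python
from plan import *
rep(); c=np.load("cmd.npy"); c[2]=.15; s=robot.read_state(); np.save("cmd.npy",c); sync(.15); 
call([tcp("M",.26,.012)])
call([tcp("M",.26,t) for t in (.008,.004,0)]+[tcp("M",t,0) for t in (.28,.30,.32)])
go("M",[.48],5)
```

```text
t 11.63 pos [0.574  0.1536 0.1498] psi 0.2323 Fx_tool 0.51 f [ 0.48  0.19 -0.62] cmd [0.5734 0.1554 0.046  0.2342]
[-0.001, -0.013, 0.693] roll -0.002
[-0.027, 0.0, 0.0] roll 0.0
[-0.053, 0.0, 0.0] roll 0.0
[-0.08, 0.0, 0.0] roll 0.0
[-0.09, -0.003, 0.0] roll -0.019
[-0.1, -0.005, 0.0] roll -0.038
[-0.11, -0.007, 0.0] roll -0.057
-> 0.48
[-0.016, -0.005, 0.0] roll -0.031
[-0.032, -0.008, 0.0] roll -0.061
[-0.049, -0.011, 0.0] roll -0.092
[-0.065, -0.014, 0.0] roll -0.122
[-0.082, -0.016, 0.0] roll -0.153
```

>>> {"fn": "apply_moves", "kwargs": {"targets": [{"gripper":1,"delta_pos":[0,-0.013,0.25],"roll":0},{"gripper":1,"delta_pos":[0,-0.013,0.5],"roll":0},{"gripper":1,"delta_pos":[0,-0.013,0.693],"roll":0},{"gripper":1,"delta_pos":[0,-0.013,0.693],"roll":0},{"gripper":1,"delta_pos":[0,-0.013,0.693],"roll":0}]}}

```text
time: 12.05
position: [0.5721, 0.1552, 0.045]
eef_rot: [0.993, 0.116, -0.002, -0.0]
ft_force: [1.4, 0.5, 1.9]
width: -0.0001
finger_force: 0.0
```

>>> {"fn": "apply_moves", "kwargs": {"targets": [{"gripper":1,"delta_pos":[-0.027,0,0],"roll":0},{"gripper":1,"delta_pos":[-0.053,0,0],"roll":0},{"gripper":1,"delta_pos":[-0.08,0,0],"roll":0},{"gripper":1,"delta_pos":[-0.09,-0.003,0],"roll":-0.019},{"gripper":1,"delta_pos":[-0.1,-0.005,0],"roll":-0.038},{"gripper":1,"delta_pos":[-0.11,-0.007,0],"roll":-0.057}]}}

```text
time: 12.55
position: [0.5588, 0.1531, 0.0479]
eef_rot: [0.989, 0.146, 0.002, 0.0]
ft_force: [2.7, 1.3, 2.4]
width: -0.0002
finger_force: 1.0
```

>>> {"fn": "apply_moves", "kwargs": {"targets": [{"gripper":1,"delta_pos":[-0.016,-0.005,0],"roll":-0.031},{"gripper":1,"delta_pos":[-0.032,-0.008,0],"roll":-0.061},{"gripper":1,"delta_pos":[-0.049,-0.011,0],"roll":-0.092},{"gripper":1,"delta_pos":[-0.065,-0.014,0],"roll":-0.122},{"gripper":1,"delta_pos":[-0.082,-0.016,0],"roll":-0.153}]}}

```text
time: 12.97
position: [0.5458, 0.1521, 0.0472]
eef_rot: [0.974, 0.225, 0.001, -0.0]
ft_force: [1.6, 2.3, 1.1]
width: -0.0
finger_force: 1.1
```

Run:
```python
from plan import *
rep()
```

```text
t 12.97 pos [0.5458 0.1521 0.0472] psi 0.4537 Fx_tool 2.4 f [1.57 2.27 1.07] cmd [0.5446 0.1513 0.0461 0.4543]
```

>>> {"fn": "apply_moves", "kwargs": {"targets": [{"gripper":1,"delta_pos":[-0.01,-0.002,0],"roll":-0.019},{"gripper":1,"delta_pos":[-0.02,-0.005,0],"roll":-0.038},{"gripper":1,"delta_pos":[-0.03,-0.007,0],"roll":-0.057},{"gripper":1,"delta_pos":[-0.041,-0.009,0],"roll":-0.076}]}}

```text
time: 13.3
position: [0.5391, 0.1503, 0.0467]
eef_rot: [0.965, 0.263, 0.0, -0.0]
ft_force: [1.5, 2.4, 2.0]
width: 0.0003
finger_force: 1.1
```

>>> {"fn": "apply_moves", "kwargs": {"targets": [{"gripper":1,"delta_pos":[-0.01,-0.002,0],"roll":-0.019},{"gripper":1,"delta_pos":[-0.02,-0.005,0],"roll":-0.038},{"gripper":1,"delta_pos":[-0.03,-0.007,0],"roll":-0.057},{"gripper":1,"delta_pos":[-0.041,-0.009,0],"roll":-0.076}]}}

```text
time: 13.63
position: [0.5328, 0.1483, 0.0464]
eef_rot: [0.954, 0.301, -0.0, -0.0]
ft_force: [0.8, 2.2, 1.0]
width: 0.0001
finger_force: 1.1
```

Still steady at 2.5 N.

>>> {"fn": "apply_moves", "kwargs": {"targets": [{"gripper":1,"delta_pos":[-0.01,-0.002,0],"roll":-0.019},{"gripper":1,"delta_pos":[-0.02,-0.005,0],"roll":-0.038},{"gripper":1,"delta_pos":[-0.03,-0.007,0],"roll":-0.057},{"gripper":1,"delta_pos":[-0.041,-0.009,0],"roll":-0.076}]}}

```text
time: 13.97
position: [0.5268, 0.1459, 0.0464]
eef_rot: [0.941, 0.339, -0.0, -0.0]
ft_force: [0.2, 2.0, 0.7]
width: 0.0003
finger_force: 1.1
```

>>> {"fn": "apply_moves", "kwargs": {"targets": [{"gripper":1,"delta_pos":[-0.01,-0.002,0],"roll":-0.019},{"gripper":1,"delta_pos":[-0.02,-0.005,0],"roll":-0.038},{"gripper":1,"delta_pos":[-0.03,-0.007,0],"roll":-0.057},{"gripper":1,"delta_pos":[-0.041,-0.009,0],"roll":-0.076}]}}

```text
time: 14.3
position: [0.5212, 0.143, 0.0464]
eef_rot: [0.927, 0.376, -0.0, -0.0]
ft_force: [1.0, 3.0, 0.4]
width: -0.0002
finger_force: 1.1
```

>>> {"fn": "apply_moves", "kwargs": {"targets": [{"gripper":1,"delta_pos":[-0.01,-0.002,0],"roll":-0.019},{"gripper":1,"delta_pos":[-0.02,-0.005,0],"roll":-0.038},{"gripper":1,"delta_pos":[-0.03,-0.007,0],"roll":-0.057},{"gripper":1,"delta_pos":[-0.041,-0.009,0],"roll":-0.076}]}}

```text
time: 14.63
position: [0.5162, 0.14, 0.0464]
eef_rot: [0.911, 0.413, 0.0, -0.0]
ft_force: [2.1, 6.0, -1.8]
width: -0.0
finger_force: 2.7
```

>>> {"fn": "apply_moves", "kwargs": {"targets": [{"gripper":1,"delta_pos":[-0.01,-0.002,0],"roll":-0.019},{"gripper":1,"delta_pos":[-0.02,-0.005,0],"roll":-0.038},{"gripper":1,"delta_pos":[-0.03,-0.007,0],"roll":-0.057},{"gripper":1,"delta_pos":[-0.041,-0.009,0],"roll":-0.076}]}}

```text
time: 14.97
position: [0.5118, 0.137, 0.0465]
eef_rot: [0.894, 0.448, 0.001, -0.001]
ft_force: [4.8, 10.0, -3.6]
width: -0.0
finger_force: 5.1
```

Run:
```python
from plan import *
rep(); sync(.046); print(np.array(tcp("M",.96,0)).round(4))
go("M",[1.06])
```

```text
t 14.97 pos [0.5118 0.137  0.0465] psi 0.93 Fx_tool 10.9 f [ 4.79 10.03 -3.58] cmd [0.5446 0.1513 0.0461 0.4543]
[0.5109 0.1363 0.046  0.934 ]
-> 1.06
[-0.018, -0.005, 0.0] roll -0.025
[-0.032, -0.008, 0.0] roll -0.05
[-0.045, -0.01, 0.0] roll -0.075
[-0.058, -0.013, 0.0] roll -0.099
```

>>> {"fn": "apply_moves", "kwargs": {"targets": [{"gripper":1,"delta_pos":[-0.01,-0.002,0],"roll":-0.019},{"gripper":1,"delta_pos":[-0.02,-0.005,0],"roll":-0.038}]}}

```text
time: 15.13
position: [0.5097, 0.1355, 0.0466]
eef_rot: [0.885, 0.466, 0.002, -0.001]
ft_force: [5.5, 11.7, -4.7]
width: -0.0003
finger_force: 6.4
```

Middle valve: 2.6, 6.3, 11.0, then 12.9 N, still climbing, so this is the one that binds. I'll back off, cross over the lever and swing it shut from the other side.

>>> {"fn": "apply_moves", "kwargs": {"targets": [{"gripper":1,"delta_pos":[0.05,0,0],"roll":0},{"gripper":1,"delta_pos":[0.1,0,0],"roll":0},{"gripper":1,"delta_pos":[0.1,0,-0.4],"roll":0},{"gripper":1,"delta_pos":[0.1,0,-0.4],"roll":0},{"gripper":1,"delta_pos":[0.1,0,-0.4],"roll":0},{"gripper":1,"delta_pos":[-0.4,0,-0.4],"roll":0},{"gripper":1,"delta_pos":[-0.4,0,-0.4],"roll":0},{"gripper":1,"delta_pos":[-0.4,0,-0.4],"roll":0},{"gripper":1,"delta_pos":[-0.4,0,-0.2],"roll":0},{"gripper":1,"delta_pos":[-0.4,0,0],"roll":0},{"gripper":1,"delta_pos":[-0.4,0,0],"roll":0},{"gripper":1,"delta_pos":[-0.4,0,0],"roll":0}]}}

```text
time: 16.13
position: [0.4726, 0.0845, 0.045]
eef_rot: [0.885, 0.465, -0.002, -0.001]
ft_force: [-0.4, 0.2, 1.3]
width: -0.0001
finger_force: 0.0
```

Run:
```python
from plan import *
rep(); sync(.046); th=np.load("cmd.npy")[3]-YAW; print(th,np.array(tcp("M",th,0,side=-1)).round(4))
call([tcp("M",th,.010,side=-1),tcp("M",th,.004,side=-1)]+[tcp("M",t,0.00,side=-1) for t in np.arange(th,.6,-.05)])
go("M",[.35],6,side=-1); go("M",[.13],5,side=-1)
```

```text
t 16.13 pos [0.4726 0.0845 0.045 ] psi 0.9683 Fx_tool -0.07 f [-0.35  0.16  1.26] cmd [0.505  0.1312 0.046  1.0336]
0.9943006826513858 [0.485  0.1    0.046  0.9683]
[0.065, 0.009, 0.0] roll -0.0
[0.105, 0.009, 0.0] roll -0.0
[0.132, 0.009, 0.0] roll -0.0
[0.157, 0.003, 0.0] roll 0.048
[0.182, -0.002, 0.0] roll 0.095
[0.208, -0.006, 0.0] roll 0.143
[0.234, -0.008, 0.0] roll 0.191
[0.26, -0.01, 0.0] roll 0.239
[0.286, -0.01, 0.0] roll 0.286
[0.312, -0.008, 0.0] roll 0.334
-> 0.35
[0.024, -0.006, 0.0] roll 0.047
[0.049, -0.011, 0.0] roll 0.094
[0.074, -0.015, 0.0] roll 0.141
[0.1, -0.018, 0.0] roll 0.188
[0.125, -0.019, 0.0] roll 0.234
[0.151, -0.019, 0.0] roll 0.281
-> 0.13
[0.022, -0.006, 0.0] roll 0.042
[0.044, -0.01, 0.0] roll 0.084
[0.067, -0.014, 0.0] roll 0.126
[0.089, -0.017, 0.0] roll 0.168
[0.112, -0.019, 0.0] roll 0.21
```

>>> {"fn": "apply_moves", "kwargs": {"targets": [{"gripper":1,"delta_pos":[0.065,0.009,0],"roll":0},{"gripper":1,"delta_pos":[0.105,0.009,0],"roll":0},{"gripper":1,"delta_pos":[0.132,0.009,0],"roll":0},{"gripper":1,"delta_pos":[0.157,0.003,0],"roll":0.048},{"gripper":1,"delta_pos":[0.182,-0.002,0],"roll":0.095},{"gripper":1,"delta_pos":[0.208,-0.006,0],"roll":0.143},{"gripper":1,"delta_pos":[0.234,-0.008,0],"roll":0.191},{"gripper":1,"delta_pos":[0.26,-0.01,0],"roll":0.239},{"gripper":1,"delta_pos":[0.286,-0.01,0],"roll":0.286},{"gripper":1,"delta_pos":[0.312,-0.008,0],"roll":0.334}]}}

```text
time: 16.97
position: [0.5013, 0.124, 0.0477]
eef_rot: [0.953, 0.304, 0.001, 0.001]
ft_force: [-0.7, -2.5, 0.1]
width: -0.0001
finger_force: 1.1
```

>>> {"fn": "apply_moves", "kwargs": {"targets": [{"gripper":1,"delta_pos":[0.024,-0.006,0],"roll":0.047},{"gripper":1,"delta_pos":[0.049,-0.011,0],"roll":0.094},{"gripper":1,"delta_pos":[0.074,-0.015,0],"roll":0.141},{"gripper":1,"delta_pos":[0.1,-0.018,0],"roll":0.188},{"gripper":1,"delta_pos":[0.125,-0.019,0],"roll":0.234},{"gripper":1,"delta_pos":[0.151,-0.019,0],"roll":0.281}]}}

```text
time: 17.47
position: [0.5177, 0.1396, 0.0475]
eef_rot: [0.987, 0.161, 0.0, 0.0]
ft_force: [-1.3, -2.5, 0.4]
width: 0.0001
finger_force: 1.1
```

>>> {"fn": "apply_moves", "kwargs": {"targets": [{"gripper":1,"delta_pos":[0.022,-0.006,0],"roll":0.042},{"gripper":1,"delta_pos":[0.044,-0.01,0],"roll":0.084},{"gripper":1,"delta_pos":[0.067,-0.014,0],"roll":0.126},{"gripper":1,"delta_pos":[0.089,-0.017,0],"roll":0.168},{"gripper":1,"delta_pos":[0.112,-0.019,0],"roll":0.21}]}}

```text
time: 17.88
position: [0.5324, 0.1477, 0.0474]
eef_rot: [0.999, 0.051, 0.0, 0.0]
ft_force: [-1.9, -1.7, -0.3]
width: 0.0002
finger_force: 1.1
```

Run:
```python
from plan import *
rep(); th=np.load("cmd.npy")[3]-YAW
go("M",[.06,.03,.01,-.01],2,side=-1)
```

```text
t 17.88 pos [0.5324 0.1477 0.0474] psi 0.103 Fx_tool -2.05 f [-1.88 -1.73 -0.28] cmd [0.53   0.1473 0.046  0.1044]
-> 0.06
[0.018, -0.004, 0.0] roll 0.034
[0.036, -0.008, 0.0] roll 0.067
-> 0.03
[0.007, -0.002, 0.0] roll 0.015
[0.015, -0.004, 0.0] roll 0.029
-> 0.01
[0.005, -0.001, 0.0] roll 0.009
[0.01, -0.003, 0.0] roll 0.019
-> -0.01
[0.005, -0.001, 0.0] roll 0.009
[0.01, -0.003, 0.0] roll 0.019
```

>>> {"fn": "apply_moves", "kwargs": {"targets": [{"gripper":1,"delta_pos":[0.018,-0.004,0],"roll":0.034}]}}

```text
time: 17.97
position: [0.5351, 0.1486, 0.0474]
eef_rot: [0.999, 0.034, 0.0, 0.0]
ft_force: [-2.6, -1.5, -0.4]
width: 0.0
finger_force: 1.1
```

>>> {"fn": "apply_moves", "kwargs": {"targets": [{"gripper":1,"delta_pos":[0.01,-0.003,0],"roll":0.019}]}}

```text
time: 18.05
position: [0.5366, 0.1492, 0.0473]
eef_rot: [1.0, 0.024, 0.0, 0.0]
ft_force: [-4.1, -2.9, 1.5]
width: -0.0002
finger_force: 2.4
```

>>> {"fn": "apply_moves", "kwargs": {"targets": [{"gripper":1,"delta_pos":[0.005,-0.001,0],"roll":0.009}]}}

```text
time: 18.13
position: [0.5367, 0.1493, 0.0471]
eef_rot: [1.0, 0.02, -0.0, 0.0]
ft_force: [-6.3, -2.8, 4.2]
width: 0.0001
finger_force: 3.1
```

>>> {"fn": "apply_moves", "kwargs": {"targets": [{"gripper":1,"delta_pos":[0.005,-0.001,0],"roll":0.009}]}}

```text
time: 18.22
position: [0.5367, 0.1494, 0.047]
eef_rot: [1.0, 0.015, -0.001, 0.0]
ft_force: [-8.7, -2.6, 6.8]
width: 0.0
finger_force: 4.4
```

Run:
```python
from plan import *
sync(.046); c=np.load("cmd.npy")
a=c+[-.02,0,0,0]; b=a+[0,0,.09,0]; call([a,b])
t=tcp("L",.26,.012,.136); call([t]); call([tcp("L",.26,.012)])
```

```text
[-0.133, -0.004, 0.0] roll -0.0
[-0.133, -0.004, -0.6] roll -0.0
[0.429, -0.956, 0.0] roll -0.194
[-0.0, 0.0, 0.6] roll -0.0
```

>>> {"fn": "apply_moves", "kwargs": {"targets": [{"gripper":1,"delta_pos":[-0.133,0,0],"roll":0},{"gripper":1,"delta_pos":[-0.133,0,0],"roll":0},{"gripper":1,"delta_pos":[-0.133,0,-0.6],"roll":0},{"gripper":1,"delta_pos":[-0.133,0,-0.6],"roll":0},{"gripper":1,"delta_pos":[-0.133,0,-0.6],"roll":0},{"gripper":1,"delta_pos":[-0.133,0,-0.6],"roll":0}]}}

```text
time: 18.72
position: [0.5217, 0.1491, 0.1413]
eef_rot: [1.0, 0.015, 0.005, -0.0]
ft_force: [0.6, 0.5, 0.3]
width: 0.0005
finger_force: 0.0
```

>>> {"fn": "apply_moves", "kwargs": {"targets": [{"gripper":1,"delta_pos":[0.429,-0.956,0],"roll":-0.194},{"gripper":1,"delta_pos":[0.429,-0.956,0],"roll":-0.194},{"gripper":1,"delta_pos":[0.429,-0.956,0],"roll":-0.194},{"gripper":1,"delta_pos":[0.429,-0.956,0],"roll":-0.194},{"gripper":1,"delta_pos":[0.429,-0.956,0],"roll":-0.194},{"gripper":1,"delta_pos":[0.429,-0.956,0],"roll":-0.194},{"gripper":1,"delta_pos":[0.429,-0.956,0],"roll":-0.194}]}}

```text
time: 19.3
position: [0.5769, 0.2936, 0.1349]
eef_rot: [0.993, 0.117, -0.001, 0.0]
ft_force: [0.0, -0.2, -0.1]
width: -0.0001
finger_force: 0.0
```

```bash
cat > lev.py <<'E'
from plan import *
def levers(n="scene"):
    im,d=robot.camera(n); c=robot.calibration(n); hsv=cv2.cvtColor(im,cv2.COLOR_RGB2HSV)
    m=(((hsv[...,0]<6)|(hsv[...,0]>174))&(hsv[...,1]>150)&(hsv[...,2]>50)).astype(np.uint8)
    k,l,s,ce=cv2.connectedComponentsWithStats(m)
    for i in range(1,k):
        if s[i,4]<60: continue
        ys,xs=np.where(l==i); Q=np.array([onz(c,u,v,.098)[:2] for u,v in zip(xs,ys)]); q=Q.mean(0); v=np.linalg.svd(Q-q)[2][0]
        if q[0]<.7:
            a=(np.arctan2(-v[0],v[1])-YAW+.3)%np.pi-.3; print(n,q.round(3),"angle",round(a,3),s[i,4])
E
python3 - <<'E'
from lev import *
rep(); sync(); call([tcp("L",.26,.012)]); levers()
E
```

```text
t 19.3 pos [0.5769 0.2936 0.1349] psi 0.2338 Fx_tool -0.02 f [ 0.02 -0.17 -0.14] cmd [0.5767 0.2947 0.046  0.2337]
[0.0, -0.007, 0.592] roll -0.0
scene [0.547 0.284] angle 0.264 162
scene [0.561 0.148] angle 0.014 251
scene [ 0.481 -0.063] angle 1.53 214
```

>>> {"fn": "apply_moves", "kwargs": {"targets": [{"gripper":1,"delta_pos":[0,-0.007,0.25],"roll":0},{"gripper":1,"delta_pos":[0,-0.007,0.45],"roll":0},{"gripper":1,"delta_pos":[0,-0.007,0.592],"roll":0},{"gripper":1,"delta_pos":[0,-0.007,0.592],"roll":0},{"gripper":1,"delta_pos":[0,-0.007,0.592],"roll":0}]}}

```text
time: 19.77
position: [0.5764, 0.2934, 0.0467]
eef_rot: [0.993, 0.116, -0.002, 0.0]
ft_force: [-0.2, 0.5, 0.9]
width: -0.0004
finger_force: 0.0
```

>>> {"fn": "apply_moves", "kwargs": {"targets": [{"gripper":1,"delta_pos":[-0.027,0,0],"roll":0},{"gripper":1,"delta_pos":[-0.053,0,0],"roll":0},{"gripper":1,"delta_pos":[-0.08,0,0],"roll":0},{"gripper":1,"delta_pos":[-0.09,-0.003,0],"roll":-0.019},{"gripper":1,"delta_pos":[-0.1,-0.005,0],"roll":-0.038},{"gripper":1,"delta_pos":[-0.11,-0.007,0],"roll":-0.057}]}}

```text
time: 20.27
position: [0.5623, 0.2924, 0.0491]
eef_rot: [0.989, 0.147, 0.002, -0.0]
ft_force: [2.7, 1.2, 1.4]
width: 0.0003
finger_force: 1.0
```

>>> {"fn": "apply_moves", "kwargs": {"targets": [{"gripper":1,"delta_pos":[-0.016,-0.005,0],"roll":-0.031},{"gripper":1,"delta_pos":[-0.032,-0.008,0],"roll":-0.061},{"gripper":1,"delta_pos":[-0.049,-0.011,0],"roll":-0.092},{"gripper":1,"delta_pos":[-0.065,-0.014,0],"roll":-0.122},{"gripper":1,"delta_pos":[-0.082,-0.016,0],"roll":-0.153}]}}

```text
time: 20.68
position: [0.5493, 0.2914, 0.0484]
eef_rot: [0.974, 0.226, 0.001, -0.0]
ft_force: [1.4, 2.3, 1.5]
width: -0.0002
finger_force: 1.1
```

>>> {"fn": "apply_moves", "kwargs": {"targets": [{"gripper":1,"delta_pos":[-0.01,-0.002,0],"roll":-0.019},{"gripper":1,"delta_pos":[-0.02,-0.005,0],"roll":-0.038},{"gripper":1,"delta_pos":[-0.03,-0.007,0],"roll":-0.057},{"gripper":1,"delta_pos":[-0.041,-0.009,0],"roll":-0.076}]}}

```text
time: 21.02
position: [0.5427, 0.2895, 0.0479]
eef_rot: [0.965, 0.264, 0.0, -0.0]
ft_force: [1.3, 2.5, 1.9]
width: 0.0
finger_force: 1.1
```

>>> {"fn": "apply_moves", "kwargs": {"targets": [{"gripper":1,"delta_pos":[-0.01,-0.002,0],"roll":-0.019},{"gripper":1,"delta_pos":[-0.02,-0.005,0],"roll":-0.038},{"gripper":1,"delta_pos":[-0.03,-0.007,0],"roll":-0.057},{"gripper":1,"delta_pos":[-0.041,-0.009,0],"roll":-0.076}]}}

```text
time: 21.35
position: [0.5364, 0.2873, 0.0476]
eef_rot: [0.953, 0.302, -0.0, -0.0]
ft_force: [0.7, 2.0, 1.0]
width: -0.0002
finger_force: 1.1
```

>>> {"fn": "apply_moves", "kwargs": {"targets": [{"gripper":1,"delta_pos":[-0.01,-0.002,0],"roll":-0.019},{"gripper":1,"delta_pos":[-0.02,-0.005,0],"roll":-0.038},{"gripper":1,"delta_pos":[-0.03,-0.007,0],"roll":-0.057},{"gripper":1,"delta_pos":[-0.041,-0.009,0],"roll":-0.076}]}}

```text
time: 21.68
position: [0.5305, 0.2849, 0.0476]
eef_rot: [0.94, 0.34, -0.0, -0.0]
ft_force: [1.5, 2.7, 1.2]
width: -0.0001
finger_force: 1.1
```

>>> {"fn": "apply_moves", "kwargs": {"targets": [{"gripper":1,"delta_pos":[-0.01,-0.002,0],"roll":-0.019},{"gripper":1,"delta_pos":[-0.02,-0.005,0],"roll":-0.038},{"gripper":1,"delta_pos":[-0.03,-0.007,0],"roll":-0.057},{"gripper":1,"delta_pos":[-0.041,-0.009,0],"roll":-0.076}]}}

```text
time: 22.02
position: [0.5249, 0.282, 0.0476]
eef_rot: [0.926, 0.377, -0.0, -0.0]
ft_force: [-0.1, 3.6, 0.2]
width: -0.0001
finger_force: 1.2
```

>>> {"fn": "apply_moves", "kwargs": {"targets": [{"gripper":1,"delta_pos":[-0.01,-0.002,0],"roll":-0.019},{"gripper":1,"delta_pos":[-0.02,-0.005,0],"roll":-0.038},{"gripper":1,"delta_pos":[-0.03,-0.007,0],"roll":-0.057},{"gripper":1,"delta_pos":[-0.041,-0.009,0],"roll":-0.076}]}}

```text
time: 22.35
position: [0.5196, 0.2786, 0.0476]
eef_rot: [0.91, 0.414, -0.0, -0.0]
ft_force: [0.7, 2.8, -0.0]
width: -0.0003
finger_force: 1.3
```

Run:
```python
from plan import *
rep(); sync(.046); print(np.array(tcp("L",.88,0)).round(4))
go("L",[.98,1.06])
```

```text
t 22.35 pos [0.5196 0.2786 0.0476] psi 0.8529 Fx_tool 2.59 f [ 0.72  2.81 -0.03] cmd [0.5767 0.2946 0.0461 0.2338]
[0.5193 0.2791 0.046  0.854 ]
-> 0.98
[-0.011, -0.007, 0.0] roll -0.024
[-0.024, -0.01, 0.0] roll -0.048
[-0.037, -0.013, 0.0] roll -0.072
[-0.05, -0.015, 0.0] roll -0.097
-> 1.06
[-0.01, -0.003, 0.0] roll -0.019
[-0.02, -0.005, 0.0] roll -0.038
[-0.03, -0.008, 0.0] roll -0.057
[-0.04, -0.01, 0.0] roll -0.076
```

>>> {"fn": "apply_moves", "kwargs": {"targets": [{"gripper":1,"delta_pos":[-0.012,-0.004,0],"roll":-0.024},{"gripper":1,"delta_pos":[-0.025,-0.008,0],"roll":-0.048},{"gripper":1,"delta_pos":[-0.038,-0.011,0],"roll":-0.072},{"gripper":1,"delta_pos":[-0.05,-0.014,0],"roll":-0.096}]}}

```text
time: 22.68
position: [0.5133, 0.2741, 0.0476]
eef_rot: [0.888, 0.459, -0.0, 0.0]
ft_force: [1.6, 2.3, -1.1]
width: -0.0
finger_force: 1.2
```

>>> {"fn": "apply_moves", "kwargs": {"targets": [{"gripper":1,"delta_pos":[-0.012,-0.003,0],"roll":-0.024},{"gripper":1,"delta_pos":[-0.025,-0.006,0],"roll":-0.048},{"gripper":1,"delta_pos":[-0.038,-0.009,0],"roll":-0.072},{"gripper":1,"delta_pos":[-0.05,-0.011,0],"roll":-0.096}]}}

```text
time: 23.02
position: [0.5076, 0.2689, 0.0476]
eef_rot: [0.864, 0.503, -0.0, 0.0]
ft_force: [0.5, 2.0, 0.3]
width: 0.0002
finger_force: 1.2
```

The left valve is sound, with the push light well past 1.0 rad. I'll carry on towards its stop.

>>> {"fn": "apply_moves", "kwargs": {"targets": [{"gripper":1,"delta_pos":[-0.012,-0.003,0],"roll":-0.024},{"gripper":1,"delta_pos":[-0.025,-0.006,0],"roll":-0.048},{"gripper":1,"delta_pos":[-0.038,-0.009,0],"roll":-0.072},{"gripper":1,"delta_pos":[-0.05,-0.011,0],"roll":-0.096}]}}

```text
time: 23.35
position: [0.5024, 0.2632, 0.0476]
eef_rot: [0.838, 0.546, -0.0, 0.0]
ft_force: [-0.0, 1.9, -0.5]
width: 0.0001
finger_force: 1.2
```

>>> {"fn": "apply_moves", "kwargs": {"targets": [{"gripper":1,"delta_pos":[-0.012,-0.003,0],"roll":-0.024},{"gripper":1,"delta_pos":[-0.025,-0.006,0],"roll":-0.048},{"gripper":1,"delta_pos":[-0.038,-0.009,0],"roll":-0.072},{"gripper":1,"delta_pos":[-0.05,-0.011,0],"roll":-0.096}]}}

```text
time: 23.68
position: [0.4979, 0.257, 0.0476]
eef_rot: [0.809, 0.587, -0.0, 0.0]
ft_force: [1.4, 1.3, 0.5]
width: 0.0001
finger_force: 1.2
```

>>> {"fn": "apply_moves", "kwargs": {"targets": [{"gripper":1,"delta_pos":[-0.012,-0.003,0],"roll":-0.024},{"gripper":1,"delta_pos":[-0.025,-0.006,0],"roll":-0.048},{"gripper":1,"delta_pos":[-0.038,-0.009,0],"roll":-0.072},{"gripper":1,"delta_pos":[-0.05,-0.011,0],"roll":-0.096}]}}

```text
time: 24.02
position: [0.494, 0.2504, 0.0476]
eef_rot: [0.779, 0.627, -0.0, 0.0]
ft_force: [1.9, 1.3, -1.4]
width: 0.0002
finger_force: 1.1
```

Run:
```python
from plan import *
rep(); s=robot.read_state(); th=2*np.arctan2(s["eef_rot"][1],s["eef_rot"][0])-YAW
print(th,np.array(tcp("L",th,0)).round(4)); sync(.046); go("L",[1.46],2)
```

```text
t 24.02 pos [0.494  0.2504 0.0476] psi 1.3558 Fx_tool 1.68 f [ 1.94  1.3  -1.37] cmd [0.5083 0.2704 0.046  1.034 ]
1.3818321341589954 [0.4932 0.2505 0.046  1.3558]
-> 1.46
[-0.02, -0.011, 0.0] roll -0.037
[-0.04, -0.015, 0.0] roll -0.075
```

>>> {"fn": "apply_moves", "kwargs": {"targets": [{"gripper":1,"delta_pos":[-0.012,-0.004,0],"roll":-0.024},{"gripper":1,"delta_pos":[-0.025,-0.008,0],"roll":-0.048},{"gripper":1,"delta_pos":[-0.038,-0.011,0],"roll":-0.072},{"gripper":1,"delta_pos":[-0.05,-0.014,0],"roll":-0.096}]}}

```text
time: 24.35
position: [0.4906, 0.2435, 0.0477]
eef_rot: [0.746, 0.665, 0.0, 0.0]
ft_force: [1.0, 1.8, -0.4]
width: -0.0005
finger_force: 1.1
```

>>> {"fn": "apply_moves", "kwargs": {"targets": [{"gripper":1,"delta_pos":[-0.01,-0.003,0],"roll":-0.019}]}}

```text
time: 24.43
position: [0.49, 0.2421, 0.0477]
eef_rot: [0.74, 0.673, 0.0, 0.0]
ft_force: [1.2, 2.4, -0.1]
width: -0.0002
finger_force: 1.1
```

>>> {"fn": "apply_moves", "kwargs": {"targets": [{"gripper":1,"delta_pos":[-0.01,-0.003,0],"roll":-0.019}]}}

```text
time: 24.52
position: [0.4894, 0.2407, 0.0478]
eef_rot: [0.733, 0.68, 0.0, 0.0]
ft_force: [2.4, 1.7, -0.4]
width: 0.0001
finger_force: 1.0
```

>>> {"fn": "apply_moves", "kwargs": {"targets": [{"gripper":1,"delta_pos":[-0.008,-0.002,0],"roll":-0.015}]}}

```text
time: 24.6
position: [0.4889, 0.2396, 0.0478]
eef_rot: [0.728, 0.686, 0.0, 0.0]
ft_force: [1.5, 1.9, -1.7]
width: 0.0001
finger_force: 1.0
```

>>> {"fn": "apply_moves", "kwargs": {"targets": [{"gripper":1,"delta_pos":[-0.005,-0.001,0],"roll":-0.01}]}}

```text
time: 24.68
position: [0.4888, 0.2391, 0.0478]
eef_rot: [0.724, 0.689, 0.0, 0.0]
ft_force: [2.0, 5.5, 0.2]
width: -0.0
finger_force: 2.7
```

>>> {"fn": "apply_moves", "kwargs": {"targets": [{"gripper":1,"delta_pos":[-0.005,0,0],"roll":-0.005}]}}

```text
time: 24.77
position: [0.4887, 0.2391, 0.0478]
eef_rot: [0.723, 0.691, 0.001, -0.0]
ft_force: [1.8, 8.5, -0.8]
width: -0.0001
finger_force: 4.2
```

>>> {"fn": "apply_moves", "kwargs": {"targets": [{"gripper":1,"delta_pos":[-0.005,0,0],"roll":0}]}}

```text
time: 24.85
position: [0.4887, 0.2391, 0.0479]
eef_rot: [0.723, 0.691, 0.001, -0.001]
ft_force: [2.7, 11.7, -1.4]
width: -0.0001
finger_force: 5.8
```

Run:
```python
from lev import *
rep(); levers(); levers("top")
```

```text
t 24.85 pos [0.4887 0.2391 0.0479] psi 1.5255 Fx_tool 11.81 f [ 2.66 11.7  -1.43] cmd [0.4905 0.245  0.046  1.4344]
scene [0.49  0.215] angle 1.556 200
scene [0.561 0.148] angle 0.026 256
scene [ 0.481 -0.063] angle 1.533 212
top [0.56 0.15] angle 0.001 266
top [0.489 0.217] angle 1.574 271
top [ 0.481 -0.061] angle 1.558 262
```

>>> {"fn": "apply_moves", "kwargs": {"targets": [{"gripper":1,"delta_pos":[0.07,0,0],"roll":0},{"gripper":1,"delta_pos":[0.133,0,0],"roll":0},{"gripper":1,"delta_pos":[0.133,0,-0.7],"roll":0},{"gripper":1,"delta_pos":[0.133,0,-0.7],"roll":0},{"gripper":1,"delta_pos":[0.133,0,-0.7],"roll":0},{"gripper":1,"delta_pos":[0.133,0,-0.7],"roll":0},{"gripper":1,"delta_pos":[0.133,0,-0.7],"roll":0}]}}

```text
time: 25.53
position: [0.4902, 0.2582, 0.1542]
eef_rot: [0.723, 0.691, 0.001, 0.001]
ft_force: [0.3, -0.0, -0.0]
width: -0.0002
finger_force: 0.0
```

Run:
```python
from lev import *
rep(); levers(); levers("top")
sync(); c=np.load("cmd.npy"); t=np.array(tcp("R",1.545,.012,c[2]))
h=(c+t)/2; call([h]); call([t]); call([tcp("R",1.545,.012)])
```

```text
t 25.53 pos [0.4902 0.2582 0.1542] psi 1.5259 Fx_tool -0.03 f [ 0.28 -0.05 -0.05] cmd [0.4905 0.245  0.046  1.4344]
scene [0.488 0.213] angle 1.525 180
scene [0.561 0.148] angle 0.025 255
scene [ 0.481 -0.063] angle 1.53 212
top [0.56  0.149] angle -0.0 263
top [0.488 0.216] angle 1.576 256
top [ 0.48  -0.061] angle 1.551 264
[-0.952, 0.021, 0.0] roll 0.003
[-0.952, 0.025, 0.0] roll 0.003
[-0.0, -0.0, 0.703] roll 0.0
```

>>> {"fn": "apply_moves", "kwargs": {"targets": [{"gripper":1,"delta_pos":[-0.952,0.021,0],"roll":0},{"gripper":1,"delta_pos":[-0.952,0.021,0],"roll":0},{"gripper":1,"delta_pos":[-0.952,0.021,0],"roll":0},{"gripper":1,"delta_pos":[-0.952,0.021,0],"roll":0},{"gripper":1,"delta_pos":[-0.952,0.021,0],"roll":0}]}}

```text
time: 26.05
position: [0.4846, 0.1114, 0.1507]
eef_rot: [0.724, 0.689, -0.002, -0.001]
ft_force: [-0.1, 0.3, -0.5]
width: 0.0001
finger_force: 0.0
```

>>> {"fn": "apply_moves", "kwargs": {"targets": [{"gripper":1,"delta_pos":[-0.952,0.025,0],"roll":0},{"gripper":1,"delta_pos":[-0.952,0.025,0],"roll":0},{"gripper":1,"delta_pos":[-0.952,0.025,0],"roll":0},{"gripper":1,"delta_pos":[-0.952,0.025,0],"roll":0},{"gripper":1,"delta_pos":[-0.952,0.025,0],"roll":0},{"gripper":1,"delta_pos":[-0.952,0.025,0],"roll":0}]}}

```text
time: 26.55
position: [0.4826, -0.0278, 0.1514]
eef_rot: [0.724, 0.69, -0.0, -0.001]
ft_force: [-0.1, 0.4, -0.3]
width: 0.0002
finger_force: 0.0
```

>>> {"fn": "apply_moves", "kwargs": {"targets": [{"gripper":1,"delta_pos":[0,0,0.25],"roll":0},{"gripper":1,"delta_pos":[0,0,0.5],"roll":0},{"gripper":1,"delta_pos":[0,0,0.7],"roll":0},{"gripper":1,"delta_pos":[0,0,0.7],"roll":0},{"gripper":1,"delta_pos":[0,0,0.7],"roll":0}]}}

```text
time: 26.97
position: [0.4813, -0.0259, 0.0461]
eef_rot: [0.722, 0.692, -0.001, -0.003]
ft_force: [-0.1, -0.0, 0.4]
width: 0.0004
finger_force: 0.0
```

Run:
```python
from plan import *
rep(); print("to contact mm", (robot.read_state()["position"][1]+.0408)*1e3)
```

```text
t 26.97 pos [ 0.4813 -0.0259  0.0461] psi 1.5272 Fx_tool -0.04 f [-0.07 -0.04  0.43] cmd [ 0.4818 -0.0282  0.0459  1.5193]
to contact mm 14.946875983604134
```

>>> {"fn": "apply_moves", "kwargs": {"targets": [{"gripper":1,"delta_pos":[-0.03,0,0],"roll":-0.01},{"gripper":1,"delta_pos":[-0.06,0,0],"roll":-0.01},{"gripper":1,"delta_pos":[-0.075,0,0],"roll":-0.01},{"gripper":1,"delta_pos":[-0.075,0,0],"roll":-0.01}]}}

```text
time: 27.3
position: [0.4843, -0.0401, 0.0495]
eef_rot: [0.72, 0.694, 0.001, 0.002]
ft_force: [0.7, 0.4, -0.1]
width: -0.0002
finger_force: 0.2
```

>>> {"fn": "apply_moves", "kwargs": {"targets": [{"gripper":1,"delta_pos":[-0.005,0,0],"roll":0},{"gripper":1,"delta_pos":[-0.01,0,0],"roll":0}]}}

```text
time: 27.47
position: [0.4838, -0.0405, 0.0489]
eef_rot: [0.72, 0.694, 0.001, 0.001]
ft_force: [1.3, 7.2, 4.5]
width: 0.0004
finger_force: 3.0
```

>>> {"fn": "apply_moves", "kwargs": {"targets": [{"gripper":1,"delta_pos":[-0.005,0,0],"roll":0}]}}

```text
time: 27.55
position: [0.4837, -0.0409, 0.0487]
eef_rot: [0.72, 0.694, 0.001, 0.0]
ft_force: [1.3, 9.9, 6.3]
width: -0.0001
finger_force: 5.0
```

>>> {"fn": "apply_moves", "kwargs": {"targets": [{"gripper":1,"delta_pos":[-0.005,0,0],"roll":0}]}}

```text
time: 27.63
position: [0.4837, -0.0409, 0.0487]
eef_rot: [0.72, 0.694, 0.002, -0.0]
ft_force: [2.6, 13.4, 7.2]
width: -0.0002
finger_force: 6.4
```

R was at its stop and now sits firmly against it. I'll retreat clear and do a final check.

>>> {"fn": "apply_moves", "kwargs": {"targets": [{"gripper":1,"delta_pos":[0.07,0,0],"roll":0},{"gripper":1,"delta_pos":[0.133,0,0],"roll":0},{"gripper":1,"delta_pos":[0.133,0,-0.9],"roll":0},{"gripper":1,"delta_pos":[0.133,0,-0.9],"roll":0},{"gripper":1,"delta_pos":[0.133,0,-0.9],"roll":0},{"gripper":1,"delta_pos":[0.133,0,-0.9],"roll":0},{"gripper":1,"delta_pos":[0.133,0,-0.9],"roll":0},{"gripper":1,"delta_pos":[0.133,0,-0.9],"roll":0}]}}

```text
time: 28.3
position: [0.4835, -0.0221, 0.1829]
eef_rot: [0.719, 0.695, 0.0, 0.001]
ft_force: [0.7, 0.0, -0.6]
width: 0.0001
finger_force: 0.0
```

Run:
```python
from lev import *
rep(); levers(); levers("top")
im,_=robot.camera("scene"); cv2.imwrite("pics/end.png",im[:,:,::-1])
```

```text
t 28.3 pos [ 0.4835 -0.0221  0.1829] psi 1.5361 Fx_tool 0.07 f [ 0.74  0.05 -0.64] cmd [ 0.4818 -0.0282  0.0459  1.5193]
scene [0.488 0.213] angle 1.525 180
scene [0.561 0.148] angle 0.023 255
scene [ 0.48  -0.063] angle 1.529 218
top [0.56  0.149] angle 0.001 264
top [0.488 0.216] angle 1.568 257
```

View pics/end.png

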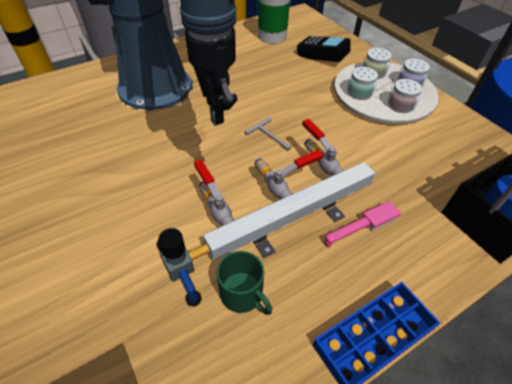

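The final picture shows the left lever at (314,130) and the right at (203,172), both in line with their pipes. The mid lever at (308,158) lies across its pipe, closed. The mug, brush and stem tool have not moved, and the arm is clear.

```bash
python3 -c "
from workcell import robot
print(robot.close_job())"
```

```text
the job is handed in; nothing more can be done
None
```

The left and right valves are fully open and the middle one, which bound from about 0.8 rad and was let go at about 13 N, is back fully closed; the highest push I read was about 14 N (15 N counting the upward force), no loose item was moved, and I handed the job in at about 28 s.

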